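Nest three dippers on one hook of a weighted stand

ROBOT

A 6-joint arm with a two-finger parallel gripper is mounted at the origin on a cart in front of the work surface, level with it; the furniture and walls round the work are solid. World frame = base frame: x ahead of the robot, y to its left, z up, the work surface at z = 0. Lengths are in m, angles in rad, forces in N, time in s.
With the tool pointing down it reaches from about 0.35 to 0.975 m from the base axis. Payload 7.1 kg.
Tool frame: the origin (TCP) lies midway between the tips of the shut fingers; the grasp point (between the pads) lies 19 mm behind it (arm.grip_point_offset is the distance from the TCP to the grasp point, in m); z points along the fingers, y is the line along which they close (so a half turn about z gives the same grasp; the last joint's range is limited). The gripper opens to 88 mm and grips with 3 to 60 N. Pads are 20 mm wide; open, the fingers measure 115 mm over their backs; the gripper's body (75 mm by 178 mm) begins 61 mm behind the grasp point.
Start: joints at [-1.175, 0.423, 1.63, -0, 1.089, -0.019], TCP at [0.252, -0.572, 0.223] pointing down, gripper open.
Joint ranges: [-3, 3], [-0.9, 2.11], [0.09, 2.58], [-1.31, 4.45], [0.11, 2.69], [-2.54, 2.54]. Speed limits (rad/s): [2.39, 2.39, 3.01, 3.14, 3.14, 3.14].

INTERFACE

Orientations are given as a unit quaternion [x, y, z, w].
In Python, from station import arm gives the robot as it stands.
- The arm moves only by the shell command python3 shift.py 'ROWS' [FORCE]. ROWS is a JSON list of rows, 1 to 12 of them, each of 7 numbers: a rotation vector rx, ry, rz in rad, then dx, dy, dz in m, then the opening from 0.0 (shut) to 1.0 (fully open); each row shifts and turns the commanded pose from where the row before left it, along the tool's axes as they then stand; what a row does not reach is not made up. A row lasts 1/8 s, in which the tool goes at most 0.0625 m and 0.188 rad, less where a joint would pass 70% of its speed; a pose out of reach is approached as far as the arm can. The fingers move at their own pace and stop on an object; FORCE is the grip in N (left out, the last holds). Time passes only in rows, so rows that do not move let the fingers close. It prints the time, the measured TCP pose, the force, the opening and the grip force at its end.
- arm.sense(): the state, without advancing time (a new reading comes with each control period).
- arm.get_image(name): name is "scene" or "side" or "wrist"; returns a dict with "color" (400x640x3 uint8, red, green, blue), "intrinsics" (3x3 intrinsics, pixels), "T" (4x4, takes a point from camera to world coordinates). Camera axes: x right, y down, z forward; pixel columns grow to the right and rows downward; lengths in m; the calibration is good to about 2 mm. A picture is of the moment at which its call begins. There is no depth.
- arm.job_done(): hands the job in; it is judged then, once.
The state is a dict: "clock": time; "joint_pos": joint angles; "joint_velocities": joint speeds; "joint_efforts": joint torques, N m; "eef_pos": TCP position; "orientation": TCP orientation; "ft_force": force on the tool from outside, world axes, zero at the start; "wrist_torque": the same for the moment, N m; "opening": opening from 0.0 (shut) to 1.0 (fully open); "finger_force": force on a finger pad.
Only numpy, scipy, OpenCV 4.12 (cv2) and the standard library are available. Lean on these libraries where they do the work, as an engineer would, in place of code of your own. Each camera call takes 0.05 s, during which the arm holds its last target. There are 200 camera calls.

TASK

The little hook stand is light and topples when its hook is loaded, so first stand the dark jam jar upright in the tray behind it as a weight. Then hang the three steel dippers by their wire loops on the stand's one hook, largest first, then the medium one, then the small one, cups towards the hook's tip, so that each smaller cup hangs nested inside the next larger one. Work gently: never let the stand tip or shift from its place, and leave the tin, the garlic and the tablet bottle alone.

Things in the scene. Friction and masses are not known exactly. Their poses are not given: they have to be found in the camera images.
- stand: A loose, light (0.25 kg) white sheet-steel hook stand, 162 x 92 mm foot. Origin: on the worktop at the foot of the upright; z up, -x is the hook's side (front), +x the tray's side (back). The upright is a plate 4 mm thick at x = 0, 60 mm wide, its top edge at z = 186 mm, just below the top of the hook's bar. The foot reaches from x = -14 to +148 mm.
- hook (a point): Top of the hook's bar 30 mm in front of the upright, 193 mm up; axes as the stand. A round bar 8 mm thick runs from the upright along -x at y = 0, its top rising from 189 mm to 198 mm at x = -58 mm, then turns up to a tip at x = -71 mm, 211 mm high. Loops nest 9 to 19 mm apart along the bar (13 is comfortable), the large one's about 8 mm before x = 0. Let go, a dipper swings back a little to rest.
- tray (a point): Centre of the inner floor of the stand's open square tray, 100 mm behind the upright; floor 8 mm above the worktop, 82 x 82 mm inside, walls 4 mm thick, rim 28 mm above the worktop; axes as the stand.
- jam_jar: A full dark jam jar with a lid, 68 mm across, 112 mm high, 0.45 kg, standing upright; origin at the centre of its underside, z up. Grasp it round the body, 70 to 90 mm above its underside.
- large_dipper: The largest of three plain steel dippers: a flat-bottomed round cup with an upright wire-loop handle at its back. Cup 90 mm outside, 85 mm inside, 55 mm deep, floor 3 mm; overall height 155 mm, about 260 g. Origin: level with the underside, midway between the two handle wires; z up along the handle, y from wire to wire; the cup's centre lies 45 mm towards -x.
- large_dipper_loop (a point): Underside of the top of the large dipper's arch, where it hangs: 150 mm above the dipper's underside, 5 mm below its top; axes as the dipper. Two upright 5 mm wires at y = -13 and +13 mm (31 mm wide outside, 21 inside) are joined by the arch; they are straight from 12 mm below the top, with an open gap down to the cup's rim. Pinch from above across both wires, near the top.
- large_dipper_cup (a point): Centre of the underside of the large dipper's cup.
- medium_dipper: The middle one of three plain steel dippers: a flat-bottomed round cup with an upright wire-loop handle at its back. Cup 68 mm outside, 63 mm inside, 45 mm deep, floor 3 mm; overall height 143 mm, about 190 g. Origin: level with the underside, midway between the two handle wires; z up along the handle, y from wire to wire; the cup's centre lies 33 mm towards -x.
- medium_dipper_loop (a point): Underside of the top of the medium dipper's arch, where it hangs: 138 mm above the dipper's underside, 5 mm below its top; axes as the dipper. Two upright 5 mm wires at y = -13 and +13 mm (31 mm wide outside, 21 inside) are joined by the arch; they are straight from 12 mm below the top, with an open gap down to the cup's rim. Pinch from above across both wires, near the top.
- medium_dipper_cup (a point): Centre of the underside of the medium dipper's cup; hung and nested it is about 12 mm above that of the large one.
- small_dipper: The smallest of three plain steel dippers: a flat-bottomed round cup with an upright wire-loop handle at its back. Cup 46 mm outside, 41 mm inside, 35 mm deep, floor 3 mm; overall height 131 mm, about 130 g. Origin: level with the underside, midway between the two handle wires; z up along the handle, y from wire to wire; the cup's centre lies 21 mm towards -x.
- small_dipper_loop (a point): Underside of the top of the small dipper's arch, where it hangs: 126 mm above the dipper's underside, 5 mm below its top; axes as the dipper. Two upright 5 mm wires at y = -13 and +13 mm (31 mm wide outside, 21 inside) are joined by the arch; they are straight from 12 mm below the top, with an open gap down to the cup's rim. Pinch from above across both wires, near the top.
- small_dipper_cup (a point): Centre of the underside of the small dipper's cup; hung and nested it is about 12 mm above that of the medium one.
- tin: Bystander: a low food tin, 75 mm across, 58 mm high; origin at the centre of its underside.
- garlic: Bystander: a garlic bulb, 60 mm across, 59 mm high; origin under its centre.
- tablet_bottle: Bystander: a blue tablet bottle with a white cap, 55 mm across, 98 mm high; origin at the centre of its underside.

How it is judged:
By the outcome, as a careful person would: the job done as asked, in the order asked, and still so for the second after the job is handed in, with the robot touching nothing.
It also fails if it takes over 72 s, if anything falls off the work surface, if the arm or the gripper's body presses on something with over 40 N, if the wrist force passes 120 N, or if a joint passes its speed limit or range.

## Working session

There is one attempt and no reset: what is moved stays moved. The work goes in short steps, Python scripts to look and compute and a shell command to move; the robot and the scene stay as the last step left them, time stands still between calls to the robot, and variables do not carry over. Pictures are saved under pics/ and viewed, at most 10 in all, crops included, and the job is handed in when it is done.

```bash
ls; mkdir -p pics
python3 - <<'E'
from station import arm
import cv2,numpy as np
for n in ("scene","side","wrist"):
    r=arm.get_image(n); cv2.imwrite(f"pics/{n}0.png",cv2.cvtColor(r["color"],cv2.COLOR_RGB2BGR))
    np.savez(f"pics/{n}0.npz",**r)
    print(n,np.round(r["intrinsics"],1).tolist(),np.round(r["T"],3).tolist())
s=arm.sense(); print(s)
E
```

```text
pics
shift.py
station.py
scene [[401.4, 0.0, 316.7], [0.0, 401.4, 198.1], [0.0, 0.0, 1.0]] [[0.999, 0.027, -0.022, 0.563], [0.032, -0.508, 0.861, -0.899], [0.012, -0.861, -0.508, 0.67], [0.0, 0.0, 0.0, 1.0]]
side [[384.8, 0.0, 318.8], [0.0, 384.8, 203.8], [0.0, 0.0, 1.0]] [[0.95, -0.165, 0.265, 0.24], [-0.311, -0.557, 0.77, -0.78], [0.021, -0.814, -0.581, 0.786], [0.0, 0.0, 0.0, 1.0]]
wrist [[312.8, 0.0, 322.1], [0.0, 312.8, 199.1], [0.0, 0.0, 1.0]] [[0.403, -0.885, -0.233, 0.316], [-0.915, -0.389, -0.103, -0.544], [0.0, 0.255, -0.967, 0.385], [0.0, 0.0, 0.0, 1.0]]
{'clock': 0.15, 'joint_pos': array([-1.17500439e+00,  4.23684924e-01,  1.63048687e+00,  1.34639538e-05,
        1.08861535e+00, -1.90191338e-02]), 'joint_velocities': array([-0.00070818, -0.00252228, -0.00282129,  0.0013199 , -0.00087775,
        0.00227669]), 'joint_efforts': array([ 7.25215905e-04, -5.44985604e+01, -2.73919022e+01,  6.43967791e-02,
        2.04759382e-02, -7.99080090e-05]), 'eef_pos': array([ 0.25173674, -0.57159367,  0.22207886]), 'orientation': array([ 9.78568933e-01,  2.05918639e-01, -1.05990731e-04, -5.87791301e-04]), 'ft_force': array([ 0.02031171, -0.65301307,  0.92902657]), 'wrist_torque': array([ 0.02318123,  0.003432  , -0.0299993 ]), 'finger_force': 0.0, 'opening': 1.003410724129357}
```

View pics/scene0.png

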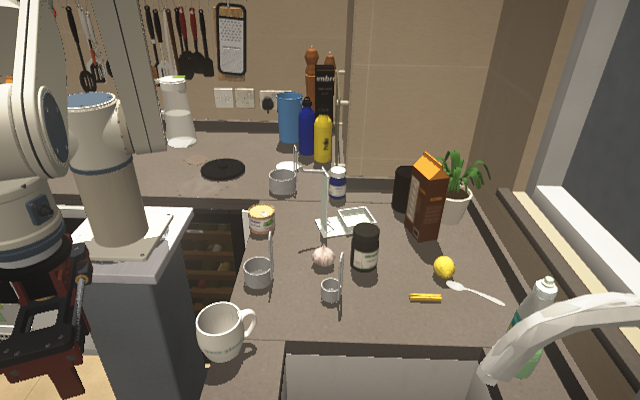

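View pics/side0.png

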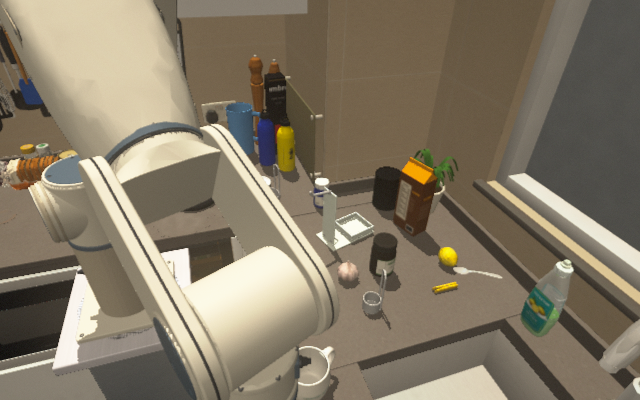

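The scene view shows the large dipper at about (282,183), the medium at (257,272), the small at (331,290), the jar at (365,248), and the stand at (325,200) with its tray at (357,220). In the side view the arm hides the medium dipper. I'll enlarge the middle.

Run:
```python
import cv2
a=cv2.imread("pics/scene0.png")[135:310,235:395]; cv2.imwrite("pics/c1.png",cv2.resize(a,None,fx=3.4,fy=3.4,interpolation=cv2.INTER_CUBIC))
b=cv2.imread("pics/side0.png")[160:325,250:420];
```

```text
(no output)
```

View pics/c1.png

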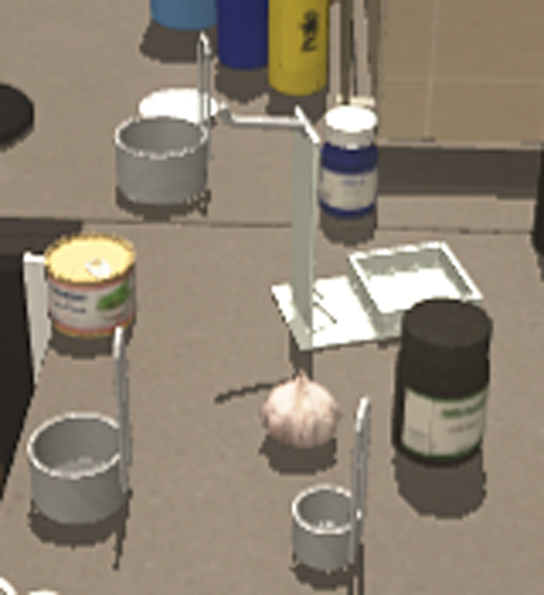

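The crop (offset 235,135, scale 3.4) shows all three dippers with their cups to the left and loop handles to the right. The hook points left, with its tip near crop (222,112), the tray at (415,275) and the jar lid at (447,325). Next I'll get rough positions from both views.

```bash
cat > h.py <<'E'
import numpy as np, cv2
from station import arm
from scipy.spatial.transform import Rotation as R
def load(n): return dict(np.load(f"pics/{n}.npz"))
def snap(cam,name):
    r=arm.get_image(cam); np.savez(f"pics/{name}.npz",**r)
    cv2.imwrite(f"pics/{name}.png",cv2.cvtColor(r["color"],cv2.COLOR_RGB2BGR)); return r
def ray(r,uv):
    K,T=r["intrinsics"],r["T"]; d=T[:3,:3]@np.linalg.inv(K)@np.array([*uv,1.]); return T[:3,3],d/np.linalg.norm(d)
def onz(r,uv,z):
    o,d=ray(r,uv); return o+d*(z-o[2])/d[2]
def tri(r1,a,r2,b):
    o1,d1=ray(r1,a);o2,d2=ray(r2,b)
    t=np.linalg.lstsq(np.c_[d1,-d2],o2-o1,rcond=None)[0]
    p,q=o1+t[0]*d1,o2+t[1]*d2; return (p+q)/2,np.linalg.norm(p-q)
def proj(r,P):
    T=np.linalg.inv(r["T"]); p=T[:3,:3]@np.asarray(P)+T[:3,3]; q=r["intrinsics"]@p; return q[:2]/q[2]
def togo(P,yaw=None):
    """tool-axis shift to bring the grasp point to P (world) from now; yaw error of tool y axis about world z"""
    s=arm.sense(); M=R.from_quat(s["orientation"]).as_matrix()
    g=s["eef_pos"]-arm.grip_point_offset*M[:,2]
    out=[np.round(M.T@(np.asarray(P)-g),4)]
    if yaw is not None:
        # tool x axis yaw -> yaw
        cur=np.arctan2(M[1,0],M[0,0]); out.append(("turn rz(tool)",round(-((yaw-cur+np.pi/2)%np.pi-np.pi/2),3)))
    return out
E
python3 - <<'E'
from h import *
s=load("scene0");d=load("side0")
c=lambda x,y:(235+x/3.4,135+y/3.4)
for n,uv,z in [("L base wireend",c(205,207),0),("L cup bottom front",c(160,200),0),("L loop top",c(204,37),.155),("M wire base",c(123,492),0),("M loop",c(119,332),.143),("M front",c(78,520),0),("S base",c(355,562),0),("S loop",c(363,402),.131),
 ("foot fl",c(272,287),0),("foot fr",c(305,347),0),("uprtop far",c(297,108),.186),("uprtop near",c(318,140),.186),("tip",c(222,112),.211),("rimA",c(348,255),.028),("rimB",c(445,242),.028),("rimC",c(482,293),.028),("jar lid",c(447,325),.112),("tin top",c(91,258),.058),("garlic",c(300,445),0),("tablet cap",c(350,118),.098),
 ("Lrim l",c(116,130),.055),("Lrim r",c(209,130),.055),("Mrim l",c(30,445),.045),("Mrim r",c(122,445),.045),("Srim l",c(293,510),.035),("Srim r",c(353,510),.035)]:
    print(n,np.round(onz(s,uv,z),3))
E
```

```text
L base wireend [0.463 0.247 0.   ]
L cup bottom front [0.418 0.258 0.   ]
L loop top [0.46  0.302 0.155]
M wire base [ 0.436 -0.161  0.   ]
M loop [ 0.44  -0.164  0.143]
M front [ 0.408 -0.191  0.   ]
S base [ 0.601 -0.223  0.   ]
S loop [ 0.601 -0.216  0.131]
foot fl [0.533 0.11  0.   ]
foot fr [0.564 0.021 0.   ]
uprtop far [0.552 0.091 0.186]
uprtop near [0.569 0.036 0.186]
tip [0.496 0.029 0.211]
rimA [0.6   0.122 0.028]
rimB [0.687 0.148 0.028]
rimC [0.712 0.067 0.028]
jar lid [ 0.664 -0.101  0.112]
tin top [0.383 0.058 0.058]
garlic [ 0.562 -0.103  0.   ]
tablet cap [0.6   0.252 0.098]
Lrim l [0.372 0.299 0.055]
Lrim r [0.463 0.304 0.055]
Mrim l [ 0.373 -0.166  0.045]
Mrim r [ 0.438 -0.163  0.045]
Srim l [ 0.558 -0.212  0.035]
Srim r [ 0.599 -0.21   0.035]
```

Rim widths come to 91, 65 and 42 mm, so the three sizes are identified. The stand's yaw is about 0.30, its origin near (0.56, 0.064) and the tray near (0.656, 0.094). I'll move towards the jar and look with the wrist camera.

```bash
python3 shift.py '[[0,0,0,0.0473,-0.02855,-0.0058,1],[0,0,0,0.0473,-0.02855,-0.0058,1],[0,0,0,0.0473,-0.02855,-0.0058,1],[0,0,0,0.0473,-0.02855,-0.0058,1],[0,0,0,0.0473,-0.02855,-0.0058,1],[0,0,0,0.0473,-0.02855,-0.0058,1],[0,0,0,0.0473,-0.02855,-0.0058,1],[0,0,0,0.0473,-0.02855,-0.0058,1],[0,0,0,0.0473,-0.02855,-0.0058,1],[0,0,0,0.0473,-0.02855,-0.0058,1],[0,0,0.115,0,0,0,1],[0,0,0,0,0,0,1]]' 20; python3 -c "
from h import *
snap('wrist','w1')
snap('side','d1')"
```

```text
clock: 1.65
eef_pos: [0.5697, -0.1194, 0.2803]
orientation: [0.989, 0.15, -0.0, -0.0]
ft_force: [-0.6, 0.3, 0.1]
opening: 0.998
finger_force: 0.0
```

View pics/w1.png

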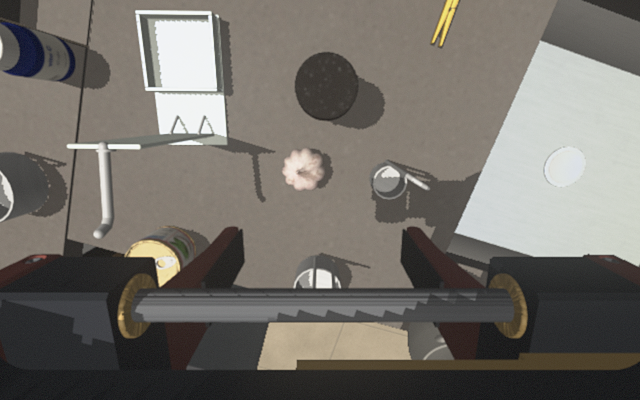

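The wrist view shows the jar lid at (326,86), and the tray's rim corners at about (137,11), (216,11), (221,90) and (145,92). The upright's top edge runs from (68,146) to (140,147) and the bar runs from (103,147) to the tip at (98,235). The small dipper's cup is at (389,181) with its arch at upper right. Next I'll measure the jar and stand.

Run:
```python
from h import *
s=load("scene0");w=load("w1")
def blob(r,m,seed):
    n,l,st,c=cv2.connectedComponentsWithStats(m.astype(np.uint8)); k=l[seed[1],seed[0]]; return (l==k).astype(np.uint8),st[k],c[k]
g=w["color"].max(2)
m,st,c=blob(w,g<75,(326,86)); cnt=max(cv2.findContours(m,0,2)[0],key=len); print("lid w",st,c,cv2.minEnclosingCircle(cnt))
lw=cv2.fitEllipse(cnt);print(lw)
for z in(.112,):print(onz(w,lw[0],z))
# scene lid/jar: dark blob
g=s["color"].max(2); m,st,c=blob(s,g<60,(366,232)); print("jar scene",st,c)
print("stand yaw/pos")
c=lambda x,y:(235+x/3.4,135+y/3.4)
ra=[(137,11),(216,11),(221,90),(145,92)]
P=[onz(w,u,.028) for u in ra]; print(np.round(P,3), np.round(np.mean(P,0),3))
for n,a,b in [("rimB",(137,11),c(445,242)),("rimC",(216,11),c(482,293)),("rimA",(145,92),c(348,255)),("upfar",(68,146),c(297,108)),("upnear",(140,147),c(318,140)),("lid",lw[0],c(447,325)),("tip",(98,235),c(222,112))]:
    p,e=tri(w,a,s,b); print(n,np.round(p,4),round(e,4))
for u in [(68,146),(140,147)]: print(onz(w,u,.186))
for u,z in [((103,147),.189),((106,210),.198),((98,235),.211)]: print(onz(w,u,z))
a=cv2.imread("pics/w1.png"); b=np.hstack([cv2.resize(a[125:250,345:445],None,fx=4,fy=4,interpolation=2),cv2.resize(a[125:250,50:150],None,fx=4,fy=4,interpolation=2)]);cv2.imwrite("pics/c2.png",b)
print(togo([.664,-.1,.08],.3))
```

```text
lid w [ 295   52   64   69 3359] [326.42750819  86.18993748] ((327.2402648925781, 86.16233825683594), 34.17087936401367)
((326.3726501464844, 86.1469955444336), (62.26329803466797, 67.49073028564453), 178.129638671875)
[ 0.6663505  -0.09521434  0.112     ]
jar scene [     0      0    640    400 231016] [333.47988018 194.21183381]
stand yaw/pos
[[0.687 0.145 0.028]
 [0.715 0.056 0.028]
 [0.63  0.031 0.028]
 [0.599 0.122 0.028]] [0.658 0.089 0.028]
rimB [0.6867 0.1436 0.0309] 0.0006
rimC [0.7115 0.0521 0.0384] 0.0033
rimA [0.5994 0.1216 0.0282] 0.0002
upfar [0.5525 0.0917 0.1852] 0.001
upnear [0.5697 0.0347 0.1864] 0.0007
lid [ 0.6657 -0.0951  0.1077] 0.0021
tip [0.494 0.047 0.203] 0.0021
[0.55331486 0.09082115 0.186     ]
[0.56990948 0.03478872 0.186     ]
[0.56184198 0.06164929 0.189     ]
[0.51374234 0.047129   0.198     ]
[0.49756832 0.04274417 0.211     ]
[array([0.0966, 0.0088, 0.219 ]), ('turn rz(tool)', np.float64(0.002))]
```

View pics/c2.png

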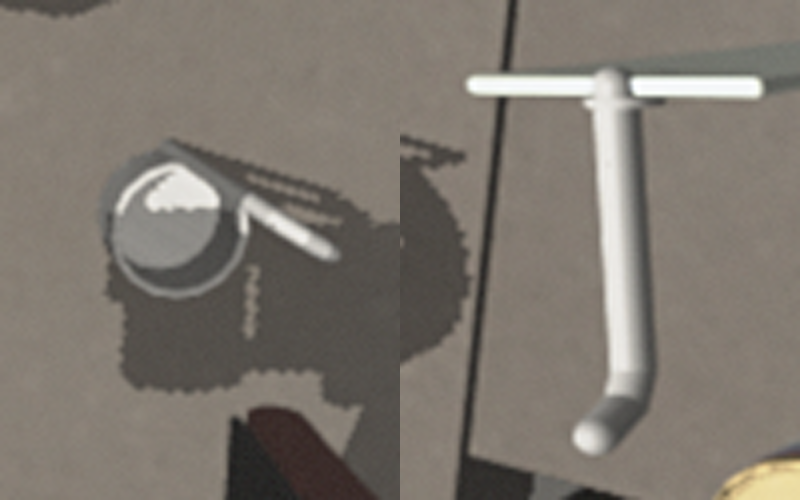

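The crops show the small dipper's arch running from w1 pixel (406,175) to (429,189), and the bar and upright consistent with a stand yaw of about 0.288. The jar is at (0.666, -0.095), so I'll grasp it.

```bash
python3 shift.py '[[0,0,0,0.05,0.0025,0,1],[0,0,0,0.05,0.0025,0,1],[0,0,0,0,0,0.055,1],[0,0,0,0,0,0.055,1],[0,0,0,0,0,0.055,1],[0,0,0,0,0,0.054,1],[0,0,0,0,0,0,1],[0,0,0,0,0,0,0.4],[0,0,0,0,0,0,0.4],[0,0,0,0,0,0,0.4],[0,0,0,0,0,0,0.4]]' 30
python3 - <<'E'
from h import *
w=load("w1")
a,b=onz(w,(406,175),.129),onz(w,(429,189),.129);print(a,b,np.linalg.norm(a-b),"yaw",np.arctan2((a-b)[1],(a-b)[0])-np.pi/2)
O=np.array([.5613,.0628]);y=.288;ex=np.array([np.cos(y),np.sin(y)])
print(O,O+.1*ex)
E
```

```text
clock: 3.12
eef_pos: [0.6683, -0.0951, 0.0645]
orientation: [0.989, 0.149, 0.002, 0.0]
ft_force: [-1.2, 3.1, 7.8]
opening: 0.742
finger_force: 30.1
[ 0.60739119 -0.1986711   0.129     ] [ 0.60076191 -0.22665015  0.129     ] 0.02875368066947462 yaw -0.23264701322481618
[0.5613 0.0628] [0.65718139 0.09120352]
```

```bash
python3 shift.py '[[0,0,0,0,0,-0.0375,0.4],[0,0,0,0,0,-0.0375,0.4],[0,0,0,0.0116,-0.0452,0,0.4],[0,0,0,0.0116,-0.0452,0,0.4],[0,0,0,0.0116,-0.0452,0,0.4],[0,0,0,0.0115,-0.0452,0,0.4],[0,0,0,0,0,0,0.4],[0,0,0,0,0,0,0.4]]'
python3 - <<'E'
from h import *
w=snap("wrist","w2"); s=snap("scene","s2"); d=snap("side","d2")
print(arm.sense()["eef_pos"])
a=w["color"][:,:,::-1]; b=s["color"][150:270,300:400,::-1]; e=d["color"][160:280,300:400,::-1]
cv2.imwrite("pics/c3.png",np.hstack([cv2.resize(b,None,fx=4,fy=4),cv2.resize(e,None,fx=4,fy=4)]))
E
```

```text
clock: 4.12
eef_pos: [0.6575, 0.0909, 0.137]
orientation: [0.989, 0.15, 0.0, 0.0]
ft_force: [1.0, 0.4, -4.0]
opening: 0.741
finger_force: 29.9
[0.65762456 0.08981773 0.13678994]
```

View pics/c3.png

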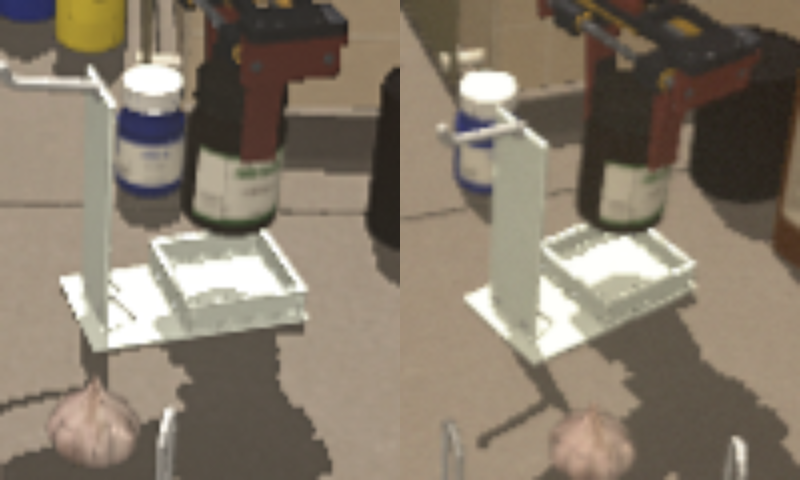

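The pictures show the jar held upright above the tray. Its bottom is centred at about scene (358.5,206), and the tray rim is directly below.

```bash
python3 - <<'E'
from h import *
s=load("s2");d=load("d2")
C=np.array([.6556,.0905]);
for r,n in((s,"scene"),(d,"side")):
    q=np.array([proj(r,[*(C+.034*np.array([np.cos(t),np.sin(t)])),.0725]) for t in np.linspace(0,6.28,60)]); print(n,q[:,0].min(),q[:,0].max(),q[:,1].max())
print("seen scene 346 371 ~207.5 ; side 345 366 ~207")
E
python3 shift.py '[[0,0,0,0,0,0.02,0.4],[0,0,0,0,0,0.02,0.4],[0,0,0,0,0,0.015,0.4],[0,0,0,0,0,0.005,0.4],[0,0,0,0,0,0,0.4]]'
```

```text
scene 345.74414247266157 369.4734996196629 209.56729919698208
side 343.0949985594031 365.0444300760516 219.2796928102125
seen scene 346 371 ~207.5 ; side 345 366 ~207
clock: 4.9
eef_pos: [0.6574, 0.0911, 0.0761]
orientation: [0.989, 0.149, -0.0, -0.0]
ft_force: [0.7, -0.6, -4.0]
opening: 0.742
finger_force: 29.9
```

```bash
python3 shift.py '[[0,0,0,0,0,0.002,0.4],[0,0,0,0,0,0.0015,0.4],[0,0,0,0,0,0,0.4],[0,0,0,0,0,0,0.78],[0,0,0,0,0,0,1],[0,0,0,0,0,0,1],[0,0,0,0,0,0,1],[0,0,0,0,0,-0.05,1],[0,0,0,0,0,-0.06,1],[0,0,0,0,0,-0.06,1],[0,0,0,0,0,0,1]]'
python3 - <<'E'
from h import *
w=snap("wrist","w3"); s=snap("scene","s3"); d=snap("side","d3")
print(arm.sense()["eef_pos"])
b=s["color"][150:270,300:400,::-1]; e=d["color"][160:280,300:400,::-1]
cv2.imwrite("pics/c4.png",np.vstack([np.hstack([cv2.resize(b,(320,384)),cv2.resize(e,(320,384))])[:200]*0+np.hstack([cv2.resize(b,(320,200)),cv2.resize(e,(320,200))]),w["color"][:,:,::-1]]))
E
```

```text
clock: 6.28
eef_pos: [0.6608, 0.0915, 0.2494]
orientation: [0.989, 0.149, 0.005, 0.0]
ft_force: [0.0, 0.5, -0.8]
opening: 0.997
finger_force: 0.0
[0.65680032 0.09098612 0.24218702]
```

View pics/c4.png

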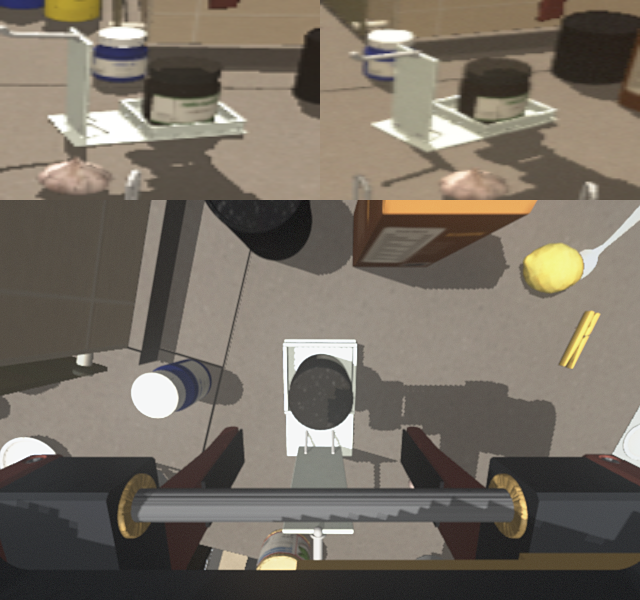

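The jar stands upright in the tray, with its lid at picture pixel (320,392) inside the rim. Next I'll go to a spot where both the large and the medium dipper are in the wrist view.

```bash
python3 shift.py '[[0,0,0,0,0,-0.049,1],[0,0,0,0,0,-0.049,1],[0,0,0,-0.0483,-0.01125,0,1],[0,0,0,-0.0483,-0.01125,0,1],[0,0,0,-0.0483,-0.01125,0,1],[0,0,0,-0.0483,-0.01125,0,1],[0,0,0,-0.0483,-0.01125,0,1],[0,0,0,-0.0483,-0.01125,0,1],[0,0,0.15,0,0,0,1],[0,0,0.15,0,0,0,1],[0,0,0,0,0,0,1]]'
python3 - <<'E'
from h import *
w=snap("wrist","w4"); s=snap("scene","s4")
for n,P in (("L",[.46,.30,.153]),("M",[.438,-.164,.141])): print(n,proj(w,P),proj(s,P))
a=w["color"][:,:,::-1]
cv2.imwrite("pics/c5.png",np.hstack([cv2.resize(a[30:230,50:210],(400,500),interpolation=2),cv2.resize(a[30:230,430:590],(400,500),interpolation=2)]))
E
```

```text
clock: 7.8
eef_pos: [0.36, 0.0699, 0.3398]
orientation: [1.0, 0.001, -0.002, 0.0]
ft_force: [-0.4, 0.1, -0.1]
opening: 0.999
finger_force: 0.0
L [102.7852531   86.86661204] [294.98842049 146.72002602]
M [530.96414678 109.28130351] [269.06783256 233.22122338]
```

View pics/c5.png

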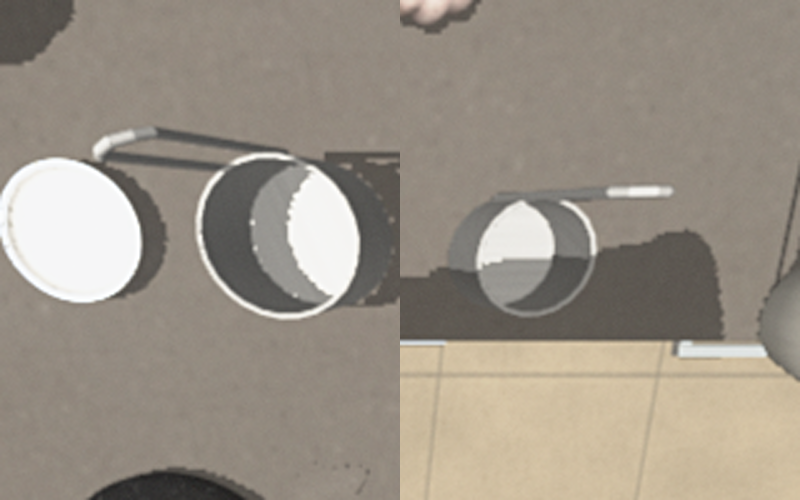

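The crop shows the large dipper's arch from w4 pixel (90,90) to (112,83), yaw about +0.31, and the medium's arch from (513,107) to (539,106), yaw about 0.

Run:
```python
from h import *
w=load("w4");s=load("s4")
for n,a,b,sc,z in (("L",(90.5,90),(112,82.8),(295,146),.1525),("M",(513.2,106.8),(538.8,106.4),(270,232.8),.1405)):
    A,B=onz(w,a,z),onz(w,b,z); d=A-B
    c=(np.array(a)+b)/2; p,e=tri(w,c,s,sc)
    print(n,np.round((A+B)/2,4),"len",np.linalg.norm(d),"yaw",np.arctan2(d[1],d[0])-np.pi/2,"tri",np.round(p,4),round(e,4))
    # cup rim centre by ray
for n,u,z in(("Lcup",((50+278/2.5),30+235/2.5),.055),("Mcup",(430+130/2.5-0,30+256/2.5),.045)): print(n,onz(w,u,z))
print(togo([.456,.30,.14],.31), togo([.438,-.164,.128],.0),arm.sense()["joint_pos"])
```

```text
L [0.4605 0.3019 0.1525] len 0.025020304553717093 yaw 0.29223942680696147 tri [0.4602 0.2998 0.1556] 0.0001
M [ 0.4409 -0.1583  0.1405] len 0.028461918524946193 yaw 0.016078321216936642 tri [ 0.4402 -0.1594  0.139 ] 0.0015
Lcup [0.41955454 0.29217425 0.055     ]
Mcup [ 0.40802291 -0.16109068  0.045     ]
[array([ 0.0968, -0.2299,  0.2185]), ('turn rz(tool)', np.float64(-0.307))] [array([0.0775, 0.234 , 0.2307]), ('turn rz(tool)', np.float64(0.003))] [ 1.59224117e-01 -1.26011709e-01  2.00573340e+00 -1.07919912e-05
  1.26429638e+00  1.72719768e+00]
```

```bash
python3 shift.py '[[0,0,0,0.0203,-0.0463,0,0.8],[0,0,0,0.0203,-0.0463,0,0.8],[0,0,0,0.0203,-0.0463,0,0.8],[0,0,0,0.0203,-0.0463,0,0.8],[0,0,0,0.0203,-0.0463,0,0.8],[0,0,-0.1425,0,0,0,0.8],[0,0,-0.1425,0,0,0,0.8],[0,0,0,0,0,0.055,0.8],[0,0,0,0,0,0.055,0.8],[0,0,0,0,0,0,0.8]]' 25
python3 - <<'E'
from h import *
w=snap("wrist","w5")
print(togo([.4605,.3015,.142],.285), proj(w,[.4605,.3015,.1525]))
a=w["color"][190:400,200:440,::-1]; cv2.imwrite("pics/c6.png",cv2.resize(a,None,fx=2.5,fy=2.5))
# bright wire pixels near the predicted loop
u,v=proj(w,[.4605,.3015,.1525]).astype(int)
g=w["color"].min(2); ys,xs=np.where(g[v-30:v+30,u-60:u+60]>150); print(len(xs), xs.min()+u-60,xs.max()+u-60,np.median(ys)+v-30,np.percentile(ys,[5,95])+v-30)
E
```

```text
clock: 9.15
eef_pos: [0.4597, 0.2998, 0.2269]
orientation: [0.99, 0.143, -0.005, 0.002]
ft_force: [0.8, -0.9, 0.2]
opening: 0.801
finger_force: 0.0
[array([-0.0004, -0.0009,  0.1066]), ('turn rz(tool)', np.float64(0.001))] [318.52308134 205.6425806 ]
2135 276 349 208.0 [185. 230.]
```

```bash
python3 - <<'E'
from h import *
w=load("w5"); g=w["color"].min(2)
for v in range(180,236,4): 
    x=np.where(g[v,250:400]>150)[0]+250; print(v,len(x),(x.min(),x.max()) if len(x) else "")
E
python3 shift.py '[[0,0,0,0,0,0.036,0.8],[0,0,0,0,0,0.036,0.8],[0,0,0,0,0,0.034,0.8],[0,0,0,0,0,0,0.8]]'
```

```text
180 14 (np.int64(309), np.int64(322))
184 24 (np.int64(294), np.int64(336))
188 32 (np.int64(289), np.int64(340))
192 40 (np.int64(285), np.int64(346))
196 46 (np.int64(282), np.int64(349))
200 32 (np.int64(280), np.int64(349))
204 49 (np.int64(278), np.int64(349))
208 52 (np.int64(277), np.int64(349))
212 51 (np.int64(276), np.int64(348))
216 50 (np.int64(276), np.int64(347))
220 46 (np.int64(276), np.int64(345))
224 40 (np.int64(277), np.int64(342))
228 36 (np.int64(278), np.int64(338))
232 24 (np.int64(280), np.int64(332))
clock: 9.7
eef_pos: [0.4625, 0.3015, 0.1254]
orientation: [0.99, 0.142, -0.001, 0.0]
ft_force: [-0.7, -0.3, 0.1]
opening: 0.803
finger_force: 0.0
```

Run:
```python
from h import *
w=load("w5"); 
for P in ([.4605,.3015,.1525],[.4173,.2888,.003],[.4173,.2888,.055],[.4605,.3015,.003]): print(P,proj(w,P))
print(onz(w,(313,213),0))
w=snap("wrist","w6"); print(proj(w,[.4605,.3015,.1525]),proj(w,[.4605,.3015,.142]))
a=load("w5")["color"][120:330,220:420,::-1]; b=w["color"][120:330,220:420,::-1]; cv2.imwrite("pics/c6.png",cv2.resize(np.hstack([a,b]),None,fx=2,fy=2))
```

```text
[0.4605, 0.3015, 0.1525] [318.52308134 205.6425806 ]
[0.4173, 0.2888, 0.003] [319.35270827 206.24655113]
[0.4173, 0.2888, 0.055] [319.17452841 219.4016732 ]
[0.4605, 0.3015, 0.003] [319.29093373 171.74497237]
[0.40526782 0.29394495 0.        ]
[318.92194854 271.82352073] [319.07608359 261.97519711]
```

View pics/c6.png

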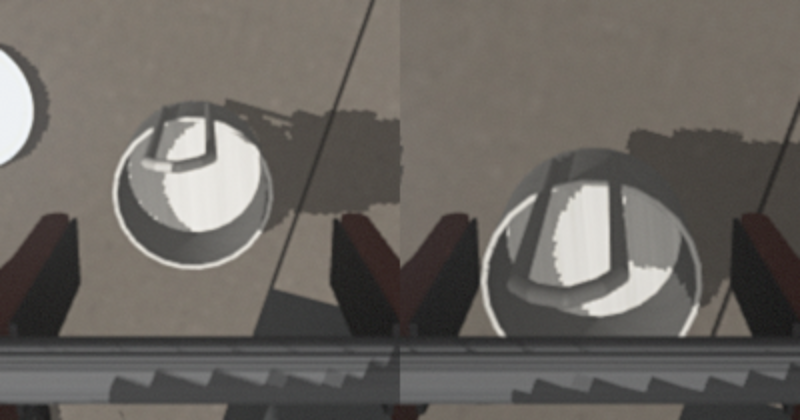

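The crops (offset 220,120, scale 2) show the arch centre at w5 (310.5,201) and w6 (304,262). That is about 6 mm left and 4 mm ahead of the estimate, and turned a little further (slope about 0.1). I'll triangulate it and correct.

Run:
```python
from h import *
w5,w6=load("w5"),load("w6")
p,e=tri(w5,(310,201),w6,(304,262)); print(p,e)
for w,a,b in((w5,(292,199.5),(326.5,198)),(w6,(275.5,262),(334,256))):
    A,B=onz(w,a,.1525),onz(w,b,.1525);d=A-B;print((A+B)/2,np.linalg.norm(d),np.arctan2(d[1],d[0])-np.pi/2)
print(onz(w5,(310,201),.1525),onz(w6,(304,262),.1525))
print(togo([.4625,.308,.142],.37))
```

```text
[0.46054336 0.30899452 0.14645545] 0.000539491925992939
[0.46386747 0.31007067 0.1525    ] 0.027124663809027377 0.33028750327317424
[0.46503604 0.30984922 0.1525    ] 0.027940360521727922 0.39544738124891743
[0.46226989 0.30900002 0.1525    ] [0.46345243 0.3097436  0.1525    ]
[array([ 0.0008, -0.0059,  0.0034]), ('turn rz(tool)', np.float64(-0.085))]
```

```bash
python3 shift.py '[[0,0,0,0.0017,-0.0072,0.0015,0.8],[0,0,-0.075,0,0,0,0.8],[0,0,0,0,0,0,0.3],[0,0,0,0,0,0,0.3],[0,0,0,0,0,0,0.2],[0,0,0,0,0,0,0.2],[0,0,0,0,0,0,0.2]]' 30
```

```text
clock: 10.62
eef_pos: [0.4621, 0.309, 0.1238]
orientation: [0.984, 0.179, 0.0, -0.0]
ft_force: [-0.3, 0.6, 1.0]
opening: 0.344
finger_force: 30.0
```

```bash
python3 shift.py '[[0,0,0,0,0,-0.02,0.2],[0,0,0,0,0,-0.06,0.2],[0,0,0,0,0,-0.06,0.2],[0,0,0,-0.0207,0.0515,0,0.2],[0,0,0,-0.0207,0.0515,0,0.2],[0,0,0,-0.0207,0.0515,0,0.2],[0,0,0,-0.0207,0.0515,0,0.2],[0,0,0,-0.0207,0.0515,0,0.2],[0,0,0.072,0,0,0,0.2],[0,0,0,0,0,0,0.2],[0,0,0,0,0,0,0.2]]'
python3 - <<'E'
from h import *
s=snap("scene","s7");d=snap("side","d7");w=snap("wrist","w7")
e=arm.sense()["eef_pos"];print(e,arm.sense()["ft_force"])
O=np.array([.5613,.0628]);y=.288;ex=np.array([np.cos(y),np.sin(y)]);ey=np.array([-ex[1],ex[0]])
print("stand coords",(e[:2]-O)@ex,(e[:2]-O)@ey, togo([*(O-.11*ex),.263+.019],.288))
# has the stand moved? tray/upright corners: compare scene images
a=load("s3")["color"].astype(int);b=s["color"].astype(int)
print("diff stand region",np.abs(a-b)[195:236,312:332].mean(), np.abs(a-b)[210:236,335:378].mean())
E
```

```text
clock: 12.0
eef_pos: [0.4555, 0.0318, 0.2634]
orientation: [0.99, 0.144, -0.0, -0.0]
ft_force: [-0.4, 0.2, -3.2]
opening: 0.342
finger_force: 30.0
[0.45564161 0.03208206 0.26354801] [-0.89095399  0.26840048 -2.93305396]
stand coords -0.11003170303363408 0.0005579117420212325 [array([0.    , 0.0006, 0.0002]), ('turn rz(tool)', np.float64(0.002))]
diff stand region 3.319918699186992 2.9275491949910553
```

Picture c6 shows a snag ahead. The fingers are 20 mm wide, so centred on the wires they would touch the upright when the loop hangs 8 mm in front of it. I'll set the large dipper down again and regrip it with the wires near the front (+x) edge of the pads.

```bash
python3 shift.py '[[0,0,0,0.0163,-0.0448,0,0.2],[0,0,0,0.0163,-0.0448,0,0.2],[0,0,0,0.0163,-0.0448,0,0.2],[0,0,0,0.0163,-0.0448,0,0.2],[0,0,0,0.0163,-0.0448,0,0.2],[0,0,0,0,0,0.055,0.2],[0,0,0,0,0,0.055,0.2],[0,0,0,0,0,0.023,0.2],[0,0,0,0,0,0.004,0.2],[0,0,0,0,0,0,0.2]]'
python3 - <<'E'
from h import *
w=load("w7")
T=np.linalg.inv(w["T"]); s=arm.sense()
M=R.from_quat([.99,.144,0,0]).as_matrix(); e=np.array([.45564,.03208,.26355])
for dx in(-.006,0,.006):print(dx,np.round([proj(w,e+M@[dx,y,-.0287]) for y in(-.013,0,.013)],1).tolist())
g=w["color"].astype(int).sum(2)//3
for c in(300,310,320,330,340): print(c,g[225:300:3,c].tolist())
E
```

```text
clock: 13.4
eef_pos: [0.4701, 0.2698, 0.1268]
orientation: [0.99, 0.144, -0.0, -0.0]
ft_force: [0.0, 0.9, -2.0]
opening: 0.342
finger_force: 30.0
-0.006 [[292.7, 281.0], [319.9, 281.0], [347.1, 281.0]]
0 [[292.4, 269.6], [319.9, 269.6], [347.4, 269.6]]
0.006 [[292.1, 258.0], [319.9, 258.0], [347.7, 258.0]]
300 [98, 93, 99, 101, 100, 98, 100, 98, 99, 95, 95, 93, 97, 107, 121, 126, 96, 94, 93, 93, 92, 71, 73, 116, 82]
310 [245, 245, 245, 245, 245, 244, 244, 244, 244, 244, 244, 244, 248, 173, 102, 129, 143, 132, 98, 97, 94, 69, 71, 116, 83]
320 [245, 245, 245, 245, 245, 245, 245, 245, 245, 245, 245, 245, 245, 245, 251, 99, 134, 152, 135, 110, 112, 77, 72, 116, 87]
330 [246, 245, 246, 246, 245, 246, 245, 245, 245, 245, 245, 245, 245, 245, 144, 121, 142, 148, 123, 120, 120, 81, 68, 117, 85]
340 [94, 103, 119, 142, 153, 159, 164, 178, 178, 175, 246, 244, 248, 92, 112, 137, 148, 125, 128, 131, 130, 83, 71, 115, 83]
```

```bash
python3 shift.py '[[0,0,0,0,0,0.003,0.2],[0,0,0,0,0,0,0.2],[0,0,0,0,0,0,0.55],[0,0,0,0,0,0,0.55],[0,0,0,0,0,0,0.55],[0,0,0,-0.007,0,0,0.55],[0,0,0,0,0,0,0.55],[0,0,0,0,0,0,0.2],[0,0,0,0,0,0,0.2],[0,0,0,0,0,0,0.2]]' 35
python3 - <<'E'
from h import *
w=snap("wrist","w8");s=arm.sense();M=R.from_quat(s["orientation"]).as_matrix(); e=s["eef_pos"];print(e)
for dx in(0,.006):print(dx,np.round(proj(w,e+M@[dx,0,-(.1525-e[2])]),1).tolist())
g=w["color"].astype(int).sum(2)//3
for c in(310,320,330): print(c,g[225:300:3,c].tolist())
E
```

```text
clock: 14.65
eef_pos: [0.4635, 0.2673, 0.1236]
orientation: [0.99, 0.143, -0.0, 0.0]
ft_force: [-0.8, -1.0, -0.6]
opening: 0.248
finger_force: 0.4
[0.46335944 0.26724733 0.12357129]
0 [319.9, 270.0]
0.006 [319.9, 258.3]
310 [218, 218, 218, 186, 90, 107, 112, 220, 218, 218, 221, 136, 134, 137, 88, 69, 69, 68, 72, 68, 67, 50, 48, 89, 61]
320 [221, 221, 221, 224, 81, 97, 110, 113, 223, 222, 222, 221, 222, 225, 133, 68, 67, 69, 66, 72, 78, 54, 54, 89, 62]
330 [215, 173, 226, 194, 82, 102, 112, 173, 209, 222, 220, 220, 219, 220, 204, 81, 87, 85, 83, 86, 83, 56, 51, 87, 64]
```

The fingers slipped off: opening is 0.25 and the arch is about 15 mm ahead of the pad centre. I'll open, realign and check before closing.

```bash
cat >> h.py <<'E'
def arch(name,ztop,tipz=None):
    """held/near arch: tool-x of wire centre at columns near the middle, from the wrist view"""
    w=snap("wrist",name);s=arm.sense();M=R.from_quat(s["orientation"]).as_matrix();e=s["eef_pos"]
    g=w["color"].astype(int).sum(2)//3
    for c in range(290,351,10): print(c,g[215:300:3,c].tolist())
    print("e",np.round(e,4),"f",np.round(s["ft_force"],1),"op",round(s["opening"],3),s["finger_force"],"rows for x=0,10mm",[round(proj(w,e+M@[dx,0,ztop-.0025-e[2]])[1],1) for dx in(0,.01)])
E
python3 shift.py '[[0,0,0,0,0,0,0.6],[0,0,0,0,0,0,0.6],[0,0,0,0,0,0,0.6],[0,0,0,0.0135,0,0,0.6],[0,0,0,0,0,0,0.6],[0,0,0,0,0,0,0.6]]' 20; python3 -c "
from h import *
arch('w9',.155)"
```

```text
clock: 15.45
eef_pos: [0.4766, 0.2712, 0.1236]
orientation: [0.99, 0.143, -0.0, 0.0]
ft_force: [0.3, -0.1, 0.2]
opening: 0.598
finger_force: 0.0
290 [97, 97, 104, 219, 130, 135, 133, 133, 135, 135, 134, 134, 135, 137, 133, 136, 135, 114, 65, 66, 68, 69, 69, 68, 64, 49, 76, 60, 99]
300 [89, 204, 111, 81, 72, 71, 72, 71, 74, 71, 72, 67, 71, 69, 67, 67, 77, 86, 97, 116, 101, 69, 71, 67, 64, 52, 76, 59, 98]
310 [130, 135, 156, 200, 221, 219, 219, 221, 219, 220, 218, 219, 220, 219, 218, 218, 221, 79, 94, 107, 108, 122, 70, 72, 68, 51, 75, 60, 99]
320 [179, 221, 220, 222, 222, 221, 221, 222, 223, 223, 224, 222, 222, 221, 222, 223, 223, 229, 74, 99, 111, 117, 71, 72, 67, 49, 74, 59, 98]
330 [140, 196, 208, 225, 194, 226, 196, 225, 216, 196, 226, 211, 222, 222, 221, 221, 220, 146, 89, 105, 109, 229, 84, 86, 78, 53, 75, 64, 98]
340 [72, 72, 72, 69, 69, 71, 69, 73, 89, 115, 119, 132, 135, 132, 217, 217, 110, 84, 103, 110, 203, 88, 92, 93, 84, 48, 76, 62, 99]
350 [70, 72, 134, 133, 134, 134, 134, 135, 138, 136, 124, 111, 87, 66, 66, 73, 88, 92, 212, 105, 97, 97, 97, 95, 92, 49, 75, 61, 99]
e [0.4764 0.2711 0.1235] f [ 0.3 -0.3 -0.3] op 0.597 0.0 rows for x=0,10mm [np.float64(228.1), np.float64(213.5)]
```

```bash
sed -i 's/M@\[dx,0,ztop-.0025-e\[2\]\]/M@[dx,0,e[2]+.0025-ztop]/; s/range(290,351,10)/(310,320,330)/; s/g\[215:300:3,c\]/g[225:297:3,c]/' h.py
python3 shift.py '[[0,0,0,-0.004,0,0,0.5],[0,0,0,0,0,0,0.35],[0,0,0,0,0,0,0.2],[0,0,0,0,0,0,0.2],[0,0,0,0,0,0,0.2]]' 20; python3 -c "
from h import *
arch('w10',.155)"
```

```text
clock: 16.12
eef_pos: [0.4727, 0.27, 0.1237]
orientation: [0.99, 0.143, -0.0, 0.0]
ft_force: [-0.8, -0.3, 0.0]
opening: 0.34
finger_force: 20.0
310 [219, 219, 220, 218, 219, 219, 220, 219, 218, 220, 225, 73, 100, 111, 114, 137, 137, 68, 68, 70, 67, 53, 54, 90]
320 [222, 222, 222, 223, 223, 222, 223, 222, 222, 223, 222, 209, 80, 101, 113, 183, 226, 117, 69, 70, 71, 51, 52, 88]
330 [225, 216, 224, 224, 195, 225, 198, 183, 216, 222, 222, 93, 91, 106, 106, 223, 221, 147, 83, 85, 86, 57, 51, 86]
e [0.4726 0.27   0.1237] f [-1.2 -0.4  0.6] op 0.344 20.000234954059124 rows for x=0,10mm [np.float64(269.7), np.float64(250.1)]
```

```bash
python3 shift.py '[[0,0,0,0,0,-0.02,0.2],[0,0,0,0,0,-0.06,0.2],[0,0,0,0,0,-0.06,0.2],[0,0,0,-0.0178,0.0448,0,0.2],[0,0,0,-0.0178,0.0448,0,0.2],[0,0,0,-0.0178,0.0448,0,0.2],[0,0,0,-0.0178,0.0448,0,0.2],[0,0,0,-0.0178,0.0448,0,0.2],[0,0,0,0,0,0.03,0.2],[0,0,0,0,0,0.0245,0.2],[0,0,0,0,0,0,0.2]]' 35
python3 - <<'E'
from h import *
arch('w11',arm.sense()["eef_pos"][2]+.0313)
snap("scene","s11")
e=arm.sense()["eef_pos"]
O=np.array([.5613,.0628]);y=.288;ex=np.array([np.cos(y),np.sin(y)]);ey=np.array([-ex[1],ex[0]])
print("stand coords",(e[:2]-O)@ex,(e[:2]-O)@ey, togo([*(O-.115*ex),.209+.019],.288))
# where the bar and upright appear in this wrist view
w=load("w11")
for x,z in((0,.186),(-.058,.198),(-.071,.211)): print(x,proj(w,[*(O+x*ex),z]))
g=w["color"].min(2); 
for v in range(60,215,10):
    q=np.where(g[v,250:390]>165)[0]+250; print(v,q.min() if len(q) else "",q.max() if len(q) else "",len(q))
E
```

```text
clock: 17.55
eef_pos: [0.4493, 0.0298, 0.2075]
orientation: [0.99, 0.143, -0.002, -0.0]
ft_force: [-0.2, 0.4, -2.5]
opening: 0.338
finger_force: 35.0
310 [245, 245, 245, 245, 245, 245, 245, 245, 244, 245, 245, 228, 118, 141, 147, 177, 92, 92, 97, 97, 93, 74, 71, 117]
320 [245, 245, 245, 245, 245, 245, 245, 245, 245, 245, 245, 246, 126, 125, 145, 150, 144, 93, 102, 105, 103, 74, 70, 117]
330 [243, 246, 246, 246, 248, 245, 246, 243, 245, 245, 245, 248, 108, 137, 147, 240, 191, 113, 118, 114, 114, 78, 73, 115]
e [0.4503 0.03   0.2087] f [-0.3  1.1 -3.7] op 0.341 34.99217268079519 rows for x=0,10mm [np.float64(267.8), np.float64(248.2)]
stand coords -0.11492324140761505 -8.221769600350886e-05 [array([-0.0001, -0.0001,  0.0002]), ('turn rz(tool)', np.float64(-0.0))]
0 [320.08191065  25.5078203 ]
-0.058 [320.22770363 137.94459465]
-0.071 [320.16247369 165.45336637]
60 278 363 31
70 279 363 43
80 279 362 82
90 313 325 13
100 313 325 13
110 313 325 13
120 313 325 13
130 313 325 13
140 313 324 12
150 315 322 8
160 314 324 11
170   0
180   0
190   0
200   0
210 252 336 54
```

The wrist view's numbers put the bar centred at column 319 against a predicted 320, so alignment is within 1 mm. Next I'll advance along the bar.

```bash
python3 shift.py '[[0,0,0,0.025,0.0005,0,0.2],[0,0,0,0.025,0,0,0.2],[0,0,0,0.025,0,0,0.2],[0,0,0,0.025,0,0,0.2],[0,0,0,0,0,0,0.2],[0,0,0,0,0,0.02,0.2],[0,0,0,0,0,0.012,0.2],[0,0,0,0,0,0.006,0.2],[0,0,0,0,0,0,0.2]]'
python3 - <<'E'
from h import *
e=arm.sense()["eef_pos"]; O=np.array([.5613,.0628]);y=.288;ex=np.array([np.cos(y),np.sin(y)]);ey=np.array([-ex[1],ex[0]])
print("stand coords",(e[:2]-O)@ex,(e[:2]-O)@ey,e[2],arm.sense()["ft_force"])
E
```

```text
clock: 18.77
eef_pos: [0.5467, 0.0578, 0.1711]
orientation: [0.99, 0.143, -0.0, -0.0]
ft_force: [-0.7, 0.5, -3.1]
opening: 0.339
finger_force: 35.0
stand coords -0.015448927698059644 -0.0005867667019474184 0.17111411129595497 [-0.66457957  0.47701902 -3.12753296]
```

```bash
python3 shift.py '[[0,0,0,0,0,0.003,0.2],[0,0,0,0,0,0.002,0.2],[0,0,0,0,0,0.001,0.2],[0,0,0,0,0,0,0.2]]'
python3 - <<'E'
from h import *
s=arm.sense();print(s["eef_pos"],s["ft_force"])
E
```

```text
clock: 19.27
eef_pos: [0.5474, 0.058, 0.1661]
orientation: [0.99, 0.143, 0.001, -0.0]
ft_force: [-2.1, 0.5, 5.1]
opening: 0.338
finger_force: 35.0
[0.5474358  0.05803011 0.16612361] [-2.14042756  0.47309609  5.1207639 ]
```

```bash
python3 shift.py '[[0,0,0,0,0,-0.001,0.2],[0,0,0,0,0,0,0.35],[0,0,0,0,0,0,0.37],[0,0,0,0,0,0,0.4],[0,0,0,0,0,0,0.45],[0,0,0,0,0,0,0.6],[0,0,0,0,0,0,0.6],[0,0,0,0,0,-0.02,0.6],[0,0,0,0,0,-0.05,0.6],[0,0,0,0,0,-0.05,0.6],[0,0,0,0,0,0,0.8]]' 20;  python3 - <<'E'
from h import *
s=snap("scene","s12");d=snap("side","d12");w=snap("wrist","w12")
O=np.array([.5613,.0628]);y=.288;ex=np.array([np.cos(y),np.sin(y)]);ey=np.array([-ex[1],ex[0]])
for x,z in((-.01,.195),(-.02,.195),(-.053,.04)): print(x,proj(s,[*(O+x*ex),z]),proj(d,[*(O+x*ex),z]),proj(w,[*(O+x*ex),z]))
a=load("s4")["color"].astype(int);b=s["color"].astype(int)
print("diff stand region",np.abs(a-b)[200:236,322:332].mean(), np.abs(a-b)[215:236,335:378].mean())
print(togo([.4405,-.159,.25],.015))
E
```

```text
clock: 20.65
eef_pos: [0.5493, 0.0581, 0.2904]
orientation: [0.99, 0.143, 0.004, 0.0]
ft_force: [-0.1, -1.1, -0.9]
opening: 0.676
finger_force: 0.0
-0.01 [322.04306293 168.79060065] [326.96879822 190.03170506] [319.86020013 196.46815981]
-0.02 [318.40904192 169.1746958 ] [324.03941219 191.11138623] [319.88539997 207.90539602]
-0.053 [306.35782798 219.5071479 ] [313.46502655 237.97391539] [320.47986822 199.14074769]
diff stand region 7.782407407407407 3.862310815799188
[array([-0.1629,  0.1779,  0.0541]), ('turn rz(tool)', np.float64(0.273))]
```

```bash
python3 shift.py '[[0,0,0,-0.0044,0.0546,0,0.8],[0,0,0,-0.0044,0.0546,0,0.8],[0,0,0,-0.0044,0.0546,0,0.8],[0,0,0,-0.0044,0.0546,0,0.8],[0,0,0,-0.0044,0.0546,0,0.8],[0,0,0.173,0,0,0,0.8],[0,0,0.173,0,0,0,0.8],[0,0,0.173,0,0,0,0.8],[0,0,0,0,0,0.055,0.8],[0,0,0,0,0,0,0.8],[0,0,0,0,0,0,0.8]]'
python3 - <<'E'
from h import *
w=snap("wrist","w13"); print(arm.sense()["eef_pos"],proj(w,[.604,-.2127,.129]))
print(togo([.4405,-.159,.25],.015))
E
```

```text
clock: 22.18
eef_pos: [0.6034, -0.2101, 0.2312]
orientation: [0.993, -0.115, -0.001, -0.0]
ft_force: [0.1, -0.1, -0.0]
opening: 0.797
finger_force: 0.0
[ 0.60401003 -0.21033349  0.23219156] [323.90035786 198.37655821]
[array([-0.1709, -0.0125,  0.0007]), ('turn rz(tool)', np.float64(-0.246))]
```

```bash
python3 shift.py '[[0,0,0,-0.057,-0.0042,0,0.8],[0,0,0,-0.057,-0.0042,0,0.8],[0,0,0,-0.057,-0.0042,0,0.8],[0,0,-0.123,0,0,0,0.8],[0,0,-0.123,0,0,0,0.8],[0,0,0,0,0,0,0.8],[0,0,0,0,0,0,0.8]]'
python3 - <<'E'
from h import *
w=snap("wrist","w14"); print(arm.sense()["eef_pos"],proj(w,[.4405,-.159,.1405]))
I=lambda n:load(n)["color"][:,:,::-1]
r=lambda a,x,y,w,h:cv2.resize(a[y:y+h,x:x+w],(400,300),interpolation=cv2.INTER_CUBIC)
cv2.imwrite("pics/c7.png",np.vstack([np.hstack([r(I("w13"),250,130,160,120),r(I("w14"),250,130,160,120)]),np.hstack([r(I("s12"),270,140,120,90),r(I("w12"),220,100,200,150)])]))
E
```

```text
clock: 23.1
eef_pos: [0.4404, -0.1589, 0.2321]
orientation: [1.0, 0.006, 0.001, 0.0]
ft_force: [0.6, 0.3, 0.5]
opening: 0.8
finger_force: 0.0
[ 0.44023718 -0.15881347  0.23175937] [320.91687534 202.8221385 ]
```

View pics/c7.png

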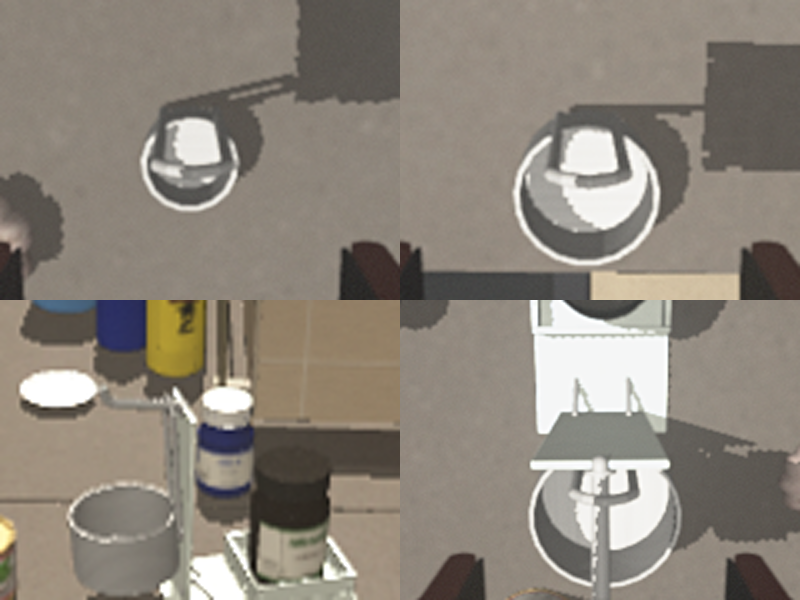

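Picture c7 shows the large dipper hanging straight against the upright, with its arch on the bar at w12 pixel (322,197). The small arch is at w13 pixel (326,199), as predicted. The medium arch is at w14 pixel (325,203), about 3.5 mm to the right of the estimate. Next I'll descend on the medium dipper.

```bash
python3 shift.py '[[0,0,0,-0.003,0.0035,0,0.8],[0,0,-0.03,0,0,0,0.8],[0,0,0,0,0,0.045,0.8],[0,0,0,0,0,0.045,0.7],[0,0,0,0,0,0.03,0.6],[0,0,0,0,0,0,0.6],[0,0,0,0,0,0,0.6]]' 15
python3 - <<'E'
from h import *
arch('w15',.143)
O=np.array([.5613,.0628]);y=.288;ex=np.array([np.cos(y),np.sin(y)]);ey=np.array([-ex[1],ex[0]])
w=load("w12")
for uv,z in (((320,181.7),.186),((322,197.5),.193),((322.5,208.5),.095),((322.5,208.5-0),.09)):
    p=onz(w,uv,z); print(z,((p[:2]-O)@ex).round(4),((p[:2]-O)@ey).round(4))
E
```

```text
clock: 24.02
eef_pos: [0.4375, -0.1625, 0.112]
orientation: [1.0, 0.023, 0.0, 0.0]
ft_force: [-0.1, -0.8, 0.9]
opening: 0.6
finger_force: 0.0
310 [242, 241, 241, 243, 244, 244, 223, 168, 166, 173, 158, 110, 130, 145, 105, 94, 90, 94, 91, 188, 152, 67, 61, 75]
320 [242, 242, 242, 243, 243, 242, 242, 243, 242, 244, 242, 144, 116, 148, 163, 92, 91, 92, 93, 97, 234, 123, 61, 75]
330 [247, 170, 173, 226, 243, 243, 242, 244, 243, 244, 249, 101, 133, 146, 133, 107, 107, 109, 105, 217, 194, 168, 60, 76]
e [ 0.4378 -0.1626  0.1124] f [-0.2  0.3  0.1] op 0.598 0.0 rows for x=0,10mm [np.float64(269.3), np.float64(249.8)]
0.186 0.0008 -0.0001
0.193 -0.0114 -0.0018
0.095 -0.05 -0.0026
0.09 -0.0515 -0.0026
```

```bash
python3 shift.py '[[0,0,0,0,0,0,0.45],[0,0,0,0,0,0,0.3],[0,0,0,0,0,0,0.2],[0,0,0,0,0,0,0.2],[0,0,0,0,0,0,0.2]]' 25; python3 -c "
from h import *
arch('w16',.143)"
```

```text
clock: 24.7
eef_pos: [0.4374, -0.1623, 0.1116]
orientation: [1.0, 0.022, 0.001, 0.0]
ft_force: [0.5, 1.0, 5.5]
opening: 0.341
finger_force: 25.0
310 [242, 242, 242, 244, 244, 225, 226, 170, 167, 173, 123, 115, 136, 145, 87, 92, 88, 93, 88, 189, 151, 62, 59, 75]
320 [242, 242, 242, 243, 243, 243, 242, 243, 243, 246, 174, 101, 120, 139, 145, 87, 90, 91, 90, 94, 231, 123, 61, 76]
330 [250, 168, 173, 225, 243, 243, 242, 244, 243, 244, 250, 95, 130, 149, 130, 104, 104, 106, 105, 195, 177, 168, 60, 76]
e [ 0.4375 -0.1623  0.1117] f [0.7 2.1 6.5] op 0.342 25.00422064214945 rows for x=0,10mm [np.float64(270.2), np.float64(250.6)]
```

```bash
python3 shift.py '[[0,0,0,0,0,-0.03,0.2],[0,0,0,0,0,-0.06,0.2],[0,0,0,0,0,-0.058,0.2],[0,0,0,0.0048,-0.0477,0,0.2],[0,0,0,0.0048,-0.0477,0,0.2],[0,0,0,0.0048,-0.0477,0,0.2],[0,0,0,0.0048,-0.0477,0,0.2],[0,0,-0.1215,0,0,0,0.2],[0,0,-0.1215,0,0,0,0.2],[0,0,0,0,0,0.0365,0.2],[0,0,0,0,0,0,0.2],[0,0,0,0,0,0,0.2]]' 30
python3 - <<'E'
from h import *
arch('w17',arm.sense()["eef_pos"][2]+.0313)
e=arm.sense()["eef_pos"]
O=np.array([.5613,.0628]);y=.288;ex=np.array([np.cos(y),np.sin(y)]);ey=np.array([-ex[1],ex[0]])
print("stand coords",(e[:2]-O)@ex,(e[:2]-O)@ey, togo([*(O-.118*ex),.2237+.019],.288))
w=load("w17"); snap("scene","s17")
for x,z in((-.012,.193),(-.058,.198),(-.071,.211)): print(x,proj(w,[*(O+x*ex),z]))
g=w["color"].min(2)
for v in range(10,200,10):
    q=np.where(g[v,250:390]>165)[0]+250; print(v,q.min() if len(q) else "",q.max() if len(q) else "",len(q),end="; ")
E
```

```text
clock: 26.25
eef_pos: [0.4476, 0.0292, 0.2231]
orientation: [0.99, 0.143, -0.0, 0.0]
ft_force: [0.7, 0.4, -2.1]
opening: 0.338
finger_force: 30.0
310 [243, 241, 242, 243, 243, 242, 246, 242, 174, 178, 155, 110, 135, 147, 103, 91, 95, 97, 89, 252, 63, 61, 71, 114]
320 [243, 241, 242, 243, 244, 242, 243, 243, 243, 244, 244, 226, 115, 138, 150, 103, 101, 106, 103, 206, 108, 60, 69, 113]
330 [173, 168, 172, 175, 178, 172, 176, 174, 174, 176, 227, 108, 125, 142, 143, 114, 119, 117, 112, 253, 65, 63, 60, 114]
e [0.448  0.0292 0.2235] f [ 0.  -0.5 -1.5] op 0.337 29.997387640178204 rows for x=0,10mm [np.float64(268.9), np.float64(249.3)]
stand coords -0.11815440344510186 -4.8830849701516896e-05 [array([ 0.0002, -0.    , -0.0005]), ('turn rz(tool)', np.float64(-0.0))]
-0.012 [320.11137992  49.96340156]
-0.058 [320.24309746 133.09075055]
-0.071 [320.20232987 157.94851299]
10 276 354 79; 20 279 362 84; 30 268 371 104; 40 313 324 12; 50 298 361 45; 60 280 361 29; 70 280 361 50; 80 281 360 38; 90 280 364 42; 100 276 369 55; 110 274 371 61; 120 273 371 63; 130 275 359 58; 140 279 365 49; 150 286 360 42; 160 297 348 12; 170   0; 180   0; 190   0;
```

```bash
python3 shift.py '[[0,0,0,0.0228,0.0015,0,0.2],[0,0,0,0.0228,0,0,0.2],[0,0,0,0.0228,0,0,0.2],[0,0,0,0.0226,0,0,0.2],[0,0,0,0,0,0,0.2],[0,0,0,0,0,0,0.2]]'
python3 - <<'E'
from h import *
arch('w18',arm.sense()["eef_pos"][2]+.0313); snap("scene","s18");snap("side","d18")
w=load("w18"); g=w["color"].astype(int).sum(2)//3
for c in(285,300,306,320,340,355): print(c,g[150:225:3,c].tolist())
e=arm.sense()["eef_pos"]
O=np.array([.5613,.0628]);y=.288;ex=np.array([np.cos(y),np.sin(y)]);ey=np.array([-ex[1],ex[0]])
print("stand coords",(e[:2]-O)@ex,(e[:2]-O)@ey,e[2])
for x,z in((0,.186),(-.012,.193),(-.0225,.25)): print(x,proj(w,[*(O+x*ex),z]))
E
```

```text
clock: 27.1
eef_pos: [0.5344, 0.0534, 0.2229]
orientation: [0.99, 0.143, -0.0, 0.0]
ft_force: [-0.3, 0.3, -1.9]
opening: 0.344
finger_force: 30.0
310 [243, 240, 241, 242, 243, 241, 245, 247, 208, 174, 150, 105, 128, 140, 98, 84, 85, 84, 81, 251, 70, 59, 63, 111]
320 [145, 144, 146, 144, 145, 144, 145, 145, 144, 146, 146, 119, 108, 132, 143, 131, 132, 134, 98, 97, 98, 65, 63, 108]
330 [168, 163, 165, 169, 172, 165, 169, 165, 168, 170, 235, 103, 118, 136, 138, 110, 112, 111, 105, 249, 117, 82, 65, 110]
e [0.5343 0.0534 0.2229] f [ 0.8 -0.2 -2.1] op 0.339 29.997391998767853 rows for x=0,10mm [np.float64(270.0), np.float64(250.4)]
285 [246, 246, 246, 246, 253, 128, 131, 130, 129, 126, 250, 249, 189, 243, 143, 158, 170, 144, 123, 83, 85, 85, 95, 114, 150]
300 [249, 132, 133, 134, 133, 133, 132, 132, 130, 127, 250, 249, 162, 158, 139, 129, 169, 121, 121, 120, 114, 173, 87, 86, 90]
306 [200, 128, 135, 138, 133, 134, 133, 132, 131, 129, 250, 251, 86, 101, 120, 92, 95, 189, 180, 110, 89, 90, 112, 131, 137]
320 [229, 134, 133, 135, 135, 134, 133, 132, 131, 153, 217, 224, 218, 228, 224, 223, 224, 130, 221, 159, 135, 146, 147, 143, 145]
340 [229, 134, 131, 134, 134, 134, 133, 133, 131, 128, 249, 250, 93, 103, 108, 117, 128, 118, 124, 90, 92, 93, 90, 88, 87]
355 [247, 229, 193, 194, 171, 96, 129, 133, 131, 126, 248, 247, 195, 170, 170, 171, 171, 173, 173, 175, 169, 97, 84, 82, 116]
stand coords -0.02844750479592491 -0.00135117330323894 0.2228767862637788
0 [318.27524821 182.49893489]
-0.012 [318.23203679 203.08933622]
-0.0225 [317.10181945 256.68209203]
```

```bash
python3 shift.py '[[0,0,0,0.003,0,0,0.2],[0,0,0,0,0,0.015,0.2],[0,0,0,0,0,0.015,0.2],[0,0,0,0,0,0.012,0.2],[0,0,0,0,0,0.008,0.2],[0,0,0,0,0,0,0.2],[0,0,0,0,0,0,0.2]]'
```

```text
clock: 28.12
eef_pos: [0.5383, 0.0545, 0.1729]
orientation: [0.99, 0.143, 0.0, -0.0]
ft_force: [-0.6, -0.8, -2.3]
opening: 0.342
finger_force: 30.1
```

Run:
```python
from h import *
snap("scene","s19");snap("side","d19"); s=arm.sense();e=s["eef_pos"];print(s["ft_force"])
O=np.array([.5613,.0628]);y=.288;ex=np.array([np.cos(y),np.sin(y)]);ey=np.array([-ex[1],ex[0]])
print("stand coords",(e[:2]-O)@ex,(e[:2]-O)@ey,e[2])
a=load("s12")["color"].astype(int);b=load("s19")["color"].astype(int)
print(np.abs(a-b)[205:236,322:332].mean(), np.abs(a-b)[215:236,335:378].mean())
```

```text
[ 0.03339586  0.56013584 -2.52165651]
stand coords -0.024437672702190726 -0.0013744369922239566 0.17309505477705822
1.353763440860215 1.1469176818014026
```

```bash
python3 shift.py '[[0,0,0,0,0,0.004,0.2],[0,0,0,0,0,0.0015,0.2],[0,0,0,0,0,0,0.2],[0,0,0,0,0,0,0.2]]'
```

```text
clock: 28.72
eef_pos: [0.5384, 0.0546, 0.1677]
orientation: [0.99, 0.143, 0.001, -0.0]
ft_force: [-1.8, 1.4, 4.9]
opening: 0.342
finger_force: 30.2
```

```bash
python3 shift.py '[[0,0,0,0,0,-0.001,0.2],[0,0,0,0,0,0,0.35],[0,0,0,0,0,0,0.37],[0,0,0,0,0,0,0.4],[0,0,0,0,0,0,0.45],[0,0,0,0,0,0,0.6],[0,0,0,0,0,0,0.6],[0,0,0,0,0,-0.02,0.6],[0,0,0,0,0,-0.05,0.6],[0,0,0,0,0,-0.05,0.6],[0,0,0,0,0,0,0.8],[0,0,0,0,0,0,0.8]]' 20;  python3 - <<'E'
from h import *
s=snap("scene","s20");d=snap("side","d20");w=snap("wrist","w20")
O=np.array([.5613,.0628]);y=.288;ex=np.array([np.cos(y),np.sin(y)]);ey=np.array([-ex[1],ex[0]])
for x,z in((0,.186),(-.012,.193),(-.022,.195),(-.035,.197),(-.0515,.095)): print(x,proj(w,[*(O+x*ex),z]).round(1))
print(arm.sense()["eef_pos"],arm.sense()["ft_force"])
a=load("s12")["color"].astype(int);b=s["color"].astype(int)
print(np.abs(a-b)[205:236,322:332].mean(), np.abs(a-b)[215:236,335:378].mean())
g=w["color"].astype(int).sum(2)//3
for c in(270,280,290,300,308,334,340,350,360): print(c,g[165:285:3,c].tolist())
for v in(205,215,225,235): print(v,g[v,230:410:4].tolist())
print(togo([.604,-.2127,.25],-.23))
E
```

```text
clock: 30.22
eef_pos: [0.5376, 0.0544, 0.2877]
orientation: [0.99, 0.143, -0.0, -0.0]
ft_force: [-0.4, -0.1, -0.3]
opening: 0.78
finger_force: 0.0
0 [319.3 170.3]
-0.012 [319.3 185.8]
-0.022 [319.3 197.9]
-0.035 [319.3 213.4]
-0.0515 [320.  200.7]
[0.53710634 0.05444018 0.2865952 ] [ 0.59098422  0.28479552 -0.09658807]
0.8440860215053764 0.4603174603174603
270 [138, 140, 136, 138, 138, 140, 140, 138, 136, 137, 136, 137, 138, 135, 134, 138, 135, 135, 136, 135, 135, 137, 136, 137, 135, 135, 140, 127, 160, 127, 140, 199, 222, 222, 222, 224, 223, 222, 223, 224]
280 [140, 139, 140, 141, 143, 140, 138, 138, 134, 138, 137, 137, 137, 132, 138, 136, 134, 136, 138, 137, 135, 137, 136, 136, 131, 134, 140, 137, 104, 116, 208, 223, 224, 224, 223, 224, 224, 223, 224, 222]
290 [124, 244, 245, 136, 155, 245, 166, 114, 127, 87, 80, 84, 85, 86, 89, 83, 98, 239, 174, 133, 135, 136, 138, 135, 115, 117, 119, 118, 98, 84, 189, 225, 224, 223, 224, 236, 198, 167, 236, 224]
300 [128, 247, 246, 90, 143, 236, 161, 164, 167, 171, 163, 120, 88, 90, 88, 83, 208, 126, 91, 90, 124, 193, 136, 138, 139, 89, 101, 104,
[... 1300 characters left out ...]
, 137, 137, 135, 137, 132, 137, 135, 135, 133, 194, 91, 87, 194, 88, 93, 98, 225, 135, 119, 124, 132, 128, 239, 105, 135, 221, 84, 91, 138, 135, 137, 85, 84, 85, 84, 84, 84, 83, 82]
225 [135, 133, 135, 137, 137, 129, 135, 135, 135, 136, 135, 138, 139, 137, 135, 135, 132, 240, 86, 93, 94, 97, 144, 135, 119, 118, 126, 128, 126, 240, 130, 135, 136, 136, 137, 136, 136, 137, 137, 136, 136, 128, 133, 138, 135]
235 [134, 134, 50, 53, 55, 57, 48, 64, 135, 139, 135, 135, 137, 135, 136, 138, 136, 138, 139, 135, 134, 124, 139, 133, 139, 131, 133, 137, 131, 137, 135, 137, 135, 135, 135, 134, 135, 135, 137, 65, 43, 51, 52, 50, 48]
[array([-0.0116,  0.2752,  0.0552]), ('turn rz(tool)', np.float64(0.518))]
```

The medium dipper is nested: in row 215 both rims are centred at column 322. Next I'll go to the small dipper and work out the medium cup's centre on the way.

```bash
python3 shift.py '[[0,0,0,-0.0025,0.055,0,0.8],[0,0,0,-0.0025,0.055,0,0.8],[0,0,0,-0.0025,0.055,0,0.8],[0,0,0,-0.0025,0.055,0,0.8],[0,0,0,-0.0025,0.055,0,0.8],[0,0,0.173,0,0,0,0.8],[0,0,0.173,0,0,0,0.8],[0,0,0.173,0,0,0,0.8],[0,0,0,0,0,0.055,0.8],[0,0,0,0,0,0.055,0.8],[0,0,0,0,0,0,0.8],[0,0,0,0,0,0,0.8]]'
python3 - <<'E'
from h import *
O=np.array([.5613,.0628]);y=.288;ex=np.array([np.cos(y),np.sin(y)]);ey=np.array([-ex[1],ex[0]])
w=load("w20"); S=lambda p:np.round([(p[:2]-O)@ex,(p[:2]-O)@ey],4)
print("L front rim",S(onz(w,(322,231.5),.096)),"M front",S(onz(w,(321,219.5),.0975)),"plate",S(onz(w,(320,169.5),.186)))
for z in (.096,):print("L l/r row215",S(onz(w,(290,215),z)),S(onz(w,(354,215),z)),"M",S(onz(w,(302,215),z)),S(onz(w,(342,215),z)))
w=snap("wrist","w21"); s=arm.sense(); print(s["eef_pos"],togo([.604,-.2127,.118],-.23))
w13=load("w13"); print("S loop by w13",onz(w13,(326,198.8),.1285))
print("pred row/col now",proj(w,onz(w13,(326,198.8),.1285)))
g=w["color"].astype(int).sum(2)//3
for c in(290,300,310,320,330,340,350): print(c,g[190:280:3,c].tolist())
E
```

```text
clock: 31.88
eef_pos: [0.6049, -0.213, 0.1792]
orientation: [0.993, -0.115, 0.0, 0.0]
ft_force: [0.1, -0.0, 0.7]
opening: 0.803
finger_force: 0.0
L front rim [-0.0897 -0.0024] M front [-0.074  -0.0012] plate [ 0.0006 -0.0006]
L l/r row215 [-0.0688  0.0356] [-0.0689 -0.0403] M [-0.0688  0.0213] [-0.0689 -0.0261]
[ 0.6054807  -0.21325322  0.18017156] [array([-0.0017, -0.0002,  0.0809]), ('turn rz(tool)', np.float64(-0.001))]
S loop by w13 [ 0.60307432 -0.2143823   0.1285    ]
pred row/col now [323.51326323 220.07276482]
290 [133, 133, 130, 133, 131, 133, 130, 129, 132, 130, 131, 130, 130, 130, 131, 134, 133, 131, 130, 130, 134, 137, 131, 133, 134, 132, 131, 133, 132, 135]
300 [129, 132, 130, 132, 130, 126, 129, 129, 128, 131, 130, 130, 134, 130, 130, 134, 132, 133, 129, 130, 134, 132, 133, 131, 130, 133, 132, 133, 132, 133]
310 [86, 83, 84, 79, 80, 80, 83, 91, 92, 106, 100, 108, 225, 126, 132, 135, 131, 131, 132, 133, 131, 135, 130, 133, 133, 129, 130, 132, 131, 131]
320 [204, 236, 234, 233, 232, 237, 146, 152, 152, 101, 131, 95, 81, 185, 131, 130, 133, 132, 134, 131, 131, 132, 134, 131, 135, 134, 133, 132, 133, 130]
330 [211, 234, 233, 233, 233, 235, 233, 237, 241, 103, 138, 91, 84, 240, 127, 134, 133, 133, 134, 135, 133, 132, 134, 133, 131, 132, 132, 132, 135, 132]
340 [85, 82, 83, 88, 79, 81, 82, 80, 92, 118, 162, 241, 130, 135, 134, 134, 134, 131, 135, 133, 133, 135, 135, 136, 136, 132, 136, 134, 131, 131]
350 [82, 84, 83, 82, 83, 83, 82, 98, 133, 132, 135, 132, 133, 131, 130, 131, 132, 134, 132, 133, 133, 131, 133, 132, 134, 132, 132, 131, 132, 132]
```

```bash
python3 shift.py '[[0,0,0,-0.0055,0.002,0,0.8],[0,0,0,0,0,0.04,0.7],[0,0,0,0,0,0.04,0.6],[0,0,0,0,0,0,0.6],[0,0,0,0,0,0,0.6]]' 15; python3 -c "
from h import *
arch('w22',.131)"
```

```text
clock: 32.55
eef_pos: [0.5994, -0.2139, 0.1003]
orientation: [0.993, -0.115, 0.001, 0.0]
ft_force: [0.2, 0.2, -0.2]
opening: 0.598
finger_force: 0.0
310 [161, 158, 158, 160, 162, 105, 86, 87, 88, 85, 90, 109, 131, 140, 138, 141, 141, 140, 138, 141, 141, 85, 58, 71]
320 [241, 241, 231, 156, 162, 159, 87, 90, 89, 89, 90, 89, 118, 144, 145, 140, 140, 137, 140, 138, 141, 82, 58, 73]
330 [241, 240, 241, 241, 244, 137, 88, 88, 91, 95, 91, 105, 134, 146, 137, 142, 142, 144, 141, 138, 143, 83, 59, 71]
e [ 0.5997 -0.214   0.1006] f [0.  0.1 0.8] op 0.597 0.0 rows for x=0,10mm [np.float64(269.5), np.float64(250.0)]
```

```bash
python3 shift.py '[[0,0,0,0,0,0.001,0.45],[0,0,0,0,0,0,0.3],[0,0,0,0,0,0,0.2],[0,0,0,0,0,0,0.2],[0,0,0,0,0,0,0.2]]' 25
python3 - <<'E'
from h import *
arch('w23',.131)
O=np.array([.5613,.0628]);y=.288;ex=np.array([np.cos(y),np.sin(y)]);print(togo([*(O-.125*ex),.26+.019],.288),O-.125*ex)
E
```

```text
clock: 33.22
eef_pos: [0.5989, -0.2136, 0.0978]
orientation: [0.993, -0.115, 0.001, 0.0]
ft_force: [-0.1, 0.4, 6.9]
opening: 0.34
finger_force: 25.0
310 [161, 162, 161, 162, 163, 113, 87, 86, 89, 88, 87, 108, 130, 140, 137, 143, 144, 140, 140, 143, 140, 81, 58, 73]
320 [241, 242, 243, 157, 162, 159, 92, 89, 87, 87, 89, 88, 112, 134, 142, 140, 141, 139, 141, 139, 141, 84, 59, 73]
330 [242, 240, 241, 241, 246, 151, 88, 90, 88, 95, 90, 99, 127, 145, 142, 144, 145, 144, 143, 141, 142, 83, 56, 73]
e [ 0.5989 -0.2135  0.0978] f [0.6 1.7 6. ] op 0.34 25.002586841583252 rows for x=0,10mm [np.float64(272.6), np.float64(252.8)]
[array([-0.2082, -0.1983, -0.1628]), ('turn rz(tool)', np.float64(-0.519))] [0.44144827 0.0272956 ]
```

```bash
python3 shift.py '[[0,0,0,0,0,-0.042,0.2],[0,0,0,0,0,-0.06,0.2],[0,0,0,0,0,-0.06,0.2],[0,0,0,-0.0416,-0.0397,0,0.2],[0,0,0,-0.0416,-0.0397,0,0.2],[0,0,0,-0.0416,-0.0397,0,0.2],[0,0,0,-0.0416,-0.0397,0,0.2],[0,0,0,-0.0416,-0.0397,0,0.2],[0,0,-0.173,0,0,0,0.2],[0,0,-0.173,0,0,0,0.2],[0,0,-0.173,0,0,0,0.2],[0,0,0,0,0,0,0.2]]' 30; python3 shift.py '[[0,0.06,0,0,0,0,0.2],[0,0,0,0,0,0,0.2],[0,0,0,0,0,0,0.2]]'
python3 - <<'E'
from h import *
snap("wrist","w24"); snap("scene","s24"); s=arm.sense(); e=s["eef_pos"]; M=R.from_quat(s["orientation"]).as_matrix()
O=np.array([.5613,.0628]);y=.288;ex=np.array([np.cos(y),np.sin(y)]);ey=np.array([-ex[1],ex[0]])
St=lambda p:np.round([(p[:2]-O)@ex,(p[:2]-O)@ey,p[2]],4)
print("tcp",St(e),"tool z",M[:,2].round(3))
print("loop underside",St(e+M@[.0035,0,-.0282]),"S cup underside centre",St(e+M@[.0035-.021,0,.0978]))
g=load("w24")["color"].min(2)
for v in range(40,160,15):
    q=np.where(g[v,250:390]>165)[0]+250; print(v,q.min() if len(q) else "",q.max() if len(q) else "",len(q),end="; ")
E
```

```text
clock: 34.78
eef_pos: [0.4408, 0.0274, 0.2588]
orientation: [0.99, 0.143, -0.001, -0.0]
ft_force: [0.1, -0.0, -1.5]
opening: 0.346
finger_force: 30.0
clock: 35.15
eef_pos: [0.4413, 0.0273, 0.2592]
orientation: [0.989, 0.142, 0.029, -0.004]
ft_force: [0.8, 0.4, -1.7]
opening: 0.34
finger_force: 30.0
tcp [-1.249e-01  1.000e-04  2.592e-01] tool z [ 0.057  0.017 -0.998]
loop underside [-1.230e-01  1.000e-04  2.876e-01] S cup underside centre [-1.365e-01  1.000e-04  1.605e-01]
40 278 361 83; 55 315 324 10; 70 284 356 48; 85 285 356 40; 100 284 344 30; 115 279 356 47; 130 280 353 38; 145 286 359 20;
```

```bash
python3 shift.py '[[0,0,0,0,0.0015,0.025,0.2],[0,0,0,0,0,0.0225,0.2],[0,0,0,0,0,0,0.2],[0,0,0,0.022,0,0.0013,0.2],[0,0,0,0.022,0,0.0013,0.2],[0,0,0,0.022,0,0.0013,0.2],[0,0,0,0.022,0,0.0013,0.2],[0,0,0,0,0,0,0.2],[0,0,0,0,0,0,0.2]]'
python3 - <<'E'
from h import *
arch("w25",arm.sense()["eef_pos"][2]+.033); s=arm.sense(); e=s["eef_pos"]; M=R.from_quat(s["orientation"]).as_matrix()
O=np.array([.5613,.0628]);y=.288;ex=np.array([np.cos(y),np.sin(y)]);ey=np.array([-ex[1],ex[0]])
St=lambda p:np.round([(p[:2]-O)@ex,(p[:2]-O)@ey,p[2]],4)
print("tcp",St(e)); print("loop underside",St(e+M@[.0035,0,-.0282]),"S cup underside centre",St(e+M@[.0035-.021,0,.0978]))
w=load("w25");g=w["color"].astype(int).sum(2)//3
for c in(285,300,340): print(c,g[150:285:3,c].tolist())
for v in(215,225,235,245): print(v,g[v,254:390:3].tolist())
E
```

```text
clock: 36.38
eef_pos: [0.5283, 0.0517, 0.212]
orientation: [0.989, 0.143, 0.029, -0.004]
ft_force: [0.2, 0.7, -1.0]
opening: 0.339
finger_force: 30.0
310 [167, 166, 171, 172, 172, 87, 83, 85, 86, 83, 106, 102, 127, 139, 131, 81, 83, 81, 80, 79, 78, 62, 67, 115]
320 [144, 144, 144, 143, 144, 144, 144, 142, 142, 144, 142, 118, 107, 129, 141, 134, 125, 125, 114, 94, 95, 67, 69, 113]
330 [164, 164, 173, 169, 168, 119, 88, 84, 84, 85, 86, 92, 119, 135, 136, 133, 133, 133, 133, 136, 136, 70, 66, 113]
e [0.5281 0.0517 0.212 ] f [ 0.8 -0.5 -1.8] op 0.342 29.99882809817791 rows for x=0,10mm [np.float64(271.9), np.float64(252.2)]
tcp [-0.0349 -0.0012  0.212 ]
loop underside [-0.0331 -0.0012  0.2404] S cup underside centre [-0.0466 -0.0012  0.1134]
285 [246, 246, 246, 246, 250, 128, 128, 128, 200, 247, 201, 137, 145, 248, 154, 180, 167, 164, 175, 212, 222, 250, 229, 202, 195, 84, 56, 59, 57, 57, 55, 60, 55, 53, 49, 44, 45, 44, 40, 38, 35, 38, 42, 36, 36]
300 [246, 247, 225, 131, 131, 133, 128, 130, 215, 247, 187, 126, 115, 104, 94, 172, 218, 187, 198, 222, 113, 102, 101, 85, 90, 88, 88, 90, 91,
[... 426 characters left out ...]
, 103, 89, 108, 83, 82, 160, 84, 82, 81, 151, 86, 87, 88, 87, 84, 88, 88]
225 [136, 136, 133, 132, 134, 134, 130, 241, 82, 86, 78, 243, 81, 176, 212, 88, 89, 130, 165, 150, 133, 150, 144, 119, 167, 165, 167, 165, 154, 86, 88, 129, 115, 117, 110, 83, 83, 101, 128, 88, 87, 86, 87, 84, 83, 83]
235 [137, 135, 130, 136, 137, 135, 134, 106, 56, 56, 58, 57, 54, 46, 90, 90, 85, 122, 172, 154, 131, 148, 144, 120, 173, 169, 167, 173, 132, 79, 89, 88, 55, 47, 58, 56, 54, 54, 53, 87, 85, 85, 83, 84, 85, 85]
245 [134, 132, 134, 134, 136, 134, 56, 52, 53, 54, 55, 52, 48, 71, 88, 87, 85, 84, 86, 84, 132, 147, 144, 123, 88, 86, 87, 86, 84, 81, 86, 86, 88, 41, 46, 53, 53, 54, 50, 53, 82, 81, 83, 82, 81, 111]
```

```bash
python3 shift.py '[[0,0,0,-0.0004,0,0.01,0.2],[0,0,0,-0.0004,0,0.01,0.2],[0,0,0,-0.0004,0,0.01,0.2],[0,0,0,0,0,0,0.2],[0,0,0,0,0,0,0.2]]'
```

```text
clock: 37.05
eef_pos: [0.5297, 0.052, 0.1818]
orientation: [0.989, 0.143, 0.03, -0.004]
ft_force: [-0.0, -0.1, -1.1]
opening: 0.346
finger_force: 30.0
```

No contact so far. The loop's underside is at about 0.210 and the bar's top at 0.194, so I'll keep lowering.

```bash
python3 shift.py '[[0,0,0,-0.0004,0,0.007,0.2],[0,0,0,-0.0002,0,0.005,0.2],[0,0,0,0,0,0.002,0.2],[0,0,0,0,0,0,0.2],[0,0,0,0,0,0,0.2]]'
```

```text
clock: 37.67
eef_pos: [0.5299, 0.0521, 0.1679]
orientation: [0.989, 0.143, 0.03, -0.004]
ft_force: [-0.2, -0.4, -2.3]
opening: 0.347
finger_force: 30.0
```

```bash
python3 shift.py '[[0,0,0,0,0,0.0015,0.2],[0,0,0,0,0,0.001,0.2],[0,0,0,0,0,0,0.2],[0,0,0,0,0,0,0.2]]'
```

```text
clock: 38.17
eef_pos: [0.5307, 0.0525, 0.1665]
orientation: [0.989, 0.143, 0.031, -0.005]
ft_force: [-2.3, 1.9, 6.9]
opening: 0.341
finger_force: 30.0
```

```bash
python3 shift.py '[[0,0,0,0,0,-0.001,0.2],[0,0,0,0,0,0,0.35],[0,0,0,0,0,0,0.37],[0,0,0,0,0,0,0.4],[0,0,0,0,0,0,0.45],[0,0,0,0,0,0,0.6],[0,0,0,0,0,0,0.6],[0,0,0,0,0,-0.02,0.6],[0,0,0,0,0,-0.05,0.6],[0,0,0,0,0,-0.05,0.6],[0,-0.06,0,0,0,0,0.8],[0,0,0,0,0,0,0.8]]' 20;  python3 - <<'E'
from h import *
s=snap("scene","s30");d=snap("side","d30");w=snap("wrist","w30")
a=load("s20")["color"].astype(int);b=s["color"].astype(int)
D=np.abs(a-b).sum(2)
print("stand/tray diff",D[205:236,322:332].mean(),D[215:236,335:378].mean(), "jar",D[185:215,345:375].mean())
m=(D>60).astype(np.uint8); n,l,st,c=cv2.connectedComponentsWithStats(m[120:320,230:400]); print([x.tolist() for x in st[1:] if x[4]>25])
O=np.array([.5613,.0628]);y=.288;ex=np.array([np.cos(y),np.sin(y)])
for x,z in((0,.186),(-.012,.193),(-.022,.195),(-.033,.197)): print(x,proj(w,[*(O+x*ex),z]).round(1),proj(s,[*(O+x*ex),z]).round(1))
g=w["color"].astype(int).sum(2)//3
for c in(306,314,322,330): print(c,g[165:255:2,c].tolist())
for v in(205,215): print(v,g[v,260:390:2].tolist())
g=s["color"].astype(int).sum(2)//3
for v in range(188,200,2): print(v,g[v,286:330].tolist())
E
```

```text
clock: 39.67
eef_pos: [0.5236, 0.0502, 0.2865]
orientation: [0.99, 0.144, 0.001, 0.0]
ft_force: [-0.5, -0.1, -0.4]
opening: 0.778
finger_force: 0.0
stand/tray diff 2.574193548387097 1.398671096345515 jar 1.93
[[73, 0, 5, 13, 62], [90, 0, 7, 23, 139], [81, 12, 6, 12, 60], [83, 47, 8, 15, 59], [69, 75, 19, 10, 67], [89, 123, 9, 18, 89], [91, 131, 23, 69, 710], [59, 132, 13, 27, 164], [2, 165, 16, 10, 50], [59, 174, 7, 17, 95], [31, 179, 8, 16, 97]]
0 [319.2 152.7] [325.6 171.4]
-0.012 [319.2 168.3] [321.3 169.5]
-0.022 [319.2 180.7] [317.7 169.3]
-0.033 [319.2 194.2] [313.7 169. ]
306 [156, 212, 215, 153, 215, 214, 138, 136, 131, 123, 175, 218, 204, 110, 200, 212, 91, 88, 89, 90, 88, 233, 152, 86, 91, 90, 97, 245, 138, 135, 135, 135, 136, 126, 84, 87, 93, 91, 88, 89, 69, 69, 89, 74, 113]
314 [157, 187, 235, 219, 186, 235, 225, 167, 168, 166, 168, 146, 226, 240, 168, 108, 109, 218, 133, 106, 111, 103, 115, 201, 102, 93, 100, 105, 202, 153, 131, 135, 134, 129, 126, 86, 87, 87, 84, 86, 85, 84, 87, 86, 89]
322 [189, 167, 212, 197, 129, 210, 219, 172, 187, 186, 187, 190, 122, 138, 153, 124,
[... 1640 characters left out ...]
148, 147, 145, 178, 121, 117]
194 [142, 144, 145, 143, 143, 145, 144, 142, 144, 145, 144, 145, 146, 145, 144, 143, 141, 141, 141, 141, 139, 153, 156, 155, 153, 142, 139, 143, 125, 128, 137, 134, 132, 102, 129, 119, 134, 121, 144, 150, 140, 171, 120, 70]
196 [142, 144, 144, 144, 143, 143, 144, 143, 144, 144, 145, 142, 170, 154, 212, 201, 193, 207, 250, 233, 208, 236, 245, 233, 232, 229, 245, 229, 219, 149, 120, 121, 132, 98, 130, 140, 135, 122, 145, 149, 142, 168, 149, 84]
198 [143, 144, 145, 145, 145, 144, 144, 143, 171, 167, 183, 202, 152, 143, 129, 116, 161, 180, 115, 104, 111, 114, 117, 119, 123, 124, 122, 121, 117, 118, 181, 137, 116, 134, 137, 118, 134, 127, 119, 145, 143, 164, 155, 93]
```

The wrist view's numbers show three rims one inside the other, with fronts at rows 199, 211 and 221 in column 314. The stand, tray and jar pixels are unchanged. I'll back off, let it settle, check stillness and hand in.

```bash
python3 shift.py '[[0,0,0,0,0,-0.04,0.8],[0,0,0,0,0,-0.04,0.8],[0,0,0,0,0,0,0.8],[0,0,0,0,0,0,0.8],[0,0,0,0,0,0,0.8],[0,0,0,0,0,0,0.8]]'
python3 - <<'E'
from h import *
a=snap("scene","s31")["color"].astype(int); b=load("s30")["color"].astype(int); o=load("s12")["color"].astype(int)
print("settled",np.abs(a-b)[165:240,285:335].mean(),"tray vs before",np.abs(a-o)[215:236,335:378].mean())
for n,(x0,x1,y0,y1) in {"tin":(248,276,206,236),"garlic":(312,336,246,270),"tablet":(329,347,166,198)}.items(): print(n,np.abs(a-load("scene0")["color"].astype(int))[y0:y1,x0:x1].mean())
print(arm.job_done())
E
```

```text
clock: 40.58
eef_pos: [0.5225, 0.05, 0.365]
orientation: [0.99, 0.143, -0.001, -0.0]
ft_force: [0.2, 0.7, -0.6]
opening: 0.8
finger_force: 0.0
settled 1.7276444444444445 tray vs before 1.2742709486895534
tin 4.234920634920635
garlic 8.144675925925926
tablet 2.404513888888889
the job is handed in; nothing more can be done
None
```

The job is handed in at about 41 s of the 72 allowed, with no verdict returned: the jar stands in the tray, and the large, medium and small dippers hang on the hook in that order, each nested in the next. The camera numbers showed no movement of the stand or bystanders; a first regrip of the large dipper slipped on the worktop and was redone, and the final hang was checked by pixel values only because the ten pictures were used up.

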